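# Load two notched plates onto the keyed plate shaker

## Task

Load the plate shaker: turn the white plate so that its notched corner matches the orange key block, seat it fully down in the nest and let go of it. Then stack the blue plate squarely on top of it, edges in line and its notch directly above the white plate's notch. Keep the plates upright throughout, and leave the timer, the glass dish and the wash bottle where they are.

Things in the scene. Friction and masses are not known exactly. Their poses are not given: they have to be found in the camera images.
- white_plate: White deep-well plate, a solid rigid block 62 mm (its x) by 112 mm (its y) by 32 mm high (z) with 17 closed wells on top, 0.15 kg; the corner at its -x, -y is cut out in a square notch of 20 x 20 mm, full height. Origin: centre of the 62 x 112 underside, z up. Starts lying flat and upright on the worktop, anywhere to the left or right of the shaker, at any of many headings. Best gripped from above across its 62 mm width at mid length.
- blue_plate: Blue deep-well plate, a solid rigid block 62 mm (its x) by 112 mm (its y) by 32 mm high (z) with 17 closed wells on top, 0.15 kg; the corner at its -x, -y is cut out in a square notch of 20 x 20 mm, full height. Origin: centre of the 62 x 112 underside, z up. Starts lying flat and upright on the worktop, anywhere to the left or right of the shaker, at any of many headings. Best gripped from above across its 62 mm width at mid length. Same shape as the white one.
- white_plate_notch (a point): Centre of the white plate's 20 x 20 mm notch, at the level of the plate's top; 21 mm to -x and 46 mm to -y of the plate's centre. Axes as the plate.
- blue_plate_notch (a point): Centre of the blue plate's notch, likewise.
- shaker: Fixed grey plate shaker, 112 mm (x) by 156 mm (y), on the worktop, with a dark platform 94 x 140 mm on top. Origin under its centre at worktop level, z up, front panel with dial to its -x. Its place and heading vary.
- nest_floor (a point): Centre of the nest floor on top of the shaker, 50 mm above the worktop; axes as the shaker. A plate seated in the nest has its origin here and its axes parallel to these. The nest is 66 mm (x) by 116 mm (y) inside, 2 mm free on each side of a plate; aluminium L-shaped corner guides 16 mm high stand at three corners (they reach 18 mm in from each corner, so that the middle 80 mm of the long sides are open for fingers), their upper 6 mm flared outward as a lead-in.
- nest_key (a point): Top centre of the orange key block that fills the nest's fourth corner (its -x, -y corner), about 21 mm to -x and 46 mm to -y of the nest's centre, its top 15 mm above the nest floor. Its inner faces stand 2.5 mm clear of a centred plate's notch. A plate turned the wrong way round rides up on the block.
- timer: White square timer 63 x 63 x 21 mm, bystander, standing behind the shaker. Origin: centre of its underside.
- dish_pink: Round open glass dish, 85 mm across, 36 mm high, pinkish, bystander behind the shaker. Origin: centre of its underside.
- wash_bottle: White wash bottle with red cap and bent spout, 66 x 96 x 195 mm, bystander at the far right. Origin: centre of its underside.
Things that resemble listed ones, but are neither listed nor needed, are in the scene too. What is meant by the blue_plate is not turquoise, and is the larger of those in its own colour.

How it is judged:
On the way:
1. the white plate is seated fully down in the nest, its notch round the key block, let go, with the blue plate not yet on it (z of white_plate in the frame of nest_floor between -0.003 and 0.0025 m and horizontal distance between white_plate and nest_floor below 0.005 m and horizontal distance between white_plate_notch and nest_key below 0.007 m and angle between white_plate's own z axis and vertical below 0.05 rad and contact force between the fingers and white_plate below 0.1 N and linear speed of white_plate below 0.02 m/s and horizontal distance between blue_plate and white_plate above 0.05 m), for 0.2 s.
At the end, for the whole second after the job is handed in: The white plate lies flat on the nest floor (within 2.5 mm in height, 5 mm of the nest's centre, its notch within 7 mm of the key block's centre) and the blue plate lies flat on it (centre within 6 mm, notch within 9 mm of the white plate's notch); both at rest (z of white_plate in the frame of nest_floor between -0.003 and 0.0025 m and horizontal distance between white_plate and nest_floor below 0.005 m and horizontal distance between white_plate_notch and nest_key below 0.007 m and angle between each of white_plate, blue_plate's own z axis and vertical below 0.05 rad and z of blue_plate in the frame of white_plate between 0.029 and 0.035 m and horizontal distance between blue_plate and white_plate below 0.006 m and horizontal distance between blue_plate_notch and white_plate_notch below 0.009 m and linear speed of each of white_plate, blue_plate below 0.02 m/s); the robot touches nothing.
It fails at once if the timer is moved more than 30 mm (distance of timer from where it was at the start of the episode above 0.03 m).
It fails at once if the glass dish is moved more than 30 mm (distance of dish_pink from where it was at the start of the episode above 0.03 m).
It fails at once if the wash bottle is moved more than 30 mm (distance of wash_bottle from where it was at the start of the episode above 0.03 m).
It fails at once if a plate is tipped by more than about 35 degrees (angle between any of white_plate, blue_plate's own z axis and vertical above 0.6 rad).
It also fails if it takes over 72 s, if anything falls off the work surface, if the arm or the gripper's body presses on something with over 40 N, if the wrist force passes 120 N, or if a joint passes its speed limit or range.

## Robot

A 6-joint arm with a two-finger parallel gripper is mounted at the origin on a cart in front of the work surface, level with it; the furniture and walls round the work are solid. World frame = base frame: x ahead of the robot, y to its left, z up, the work surface at z = 0. Lengths are in m, angles in rad, forces in N, time in s.
With the tool pointing down it reaches from about 0.275 to 0.825 m from the base axis. Payload 4.9 kg.
Tool frame: the origin (TCP) lies at the very end of the fingers, on their centre line; the grasp point (between the pads) lies 19 mm behind it (arm.hold_point_z is the distance from the TCP to the grasp point, in m); x points along the fingers, z is the direction in which the jaws open and shut, and the axes are right-handed (so a half turn about x gives the same grasp; the last joint's range is limited). The gripper opens to 85 mm and grips with 20 to 120 N. Pads are 22 mm wide; open, the fingers measure 114 mm over their backs; the gripper's body (76 mm by 85 mm) begins 54 mm behind the grasp point. The pads swing forward as they close: fully open they stand 13 mm farther back than shut.
Start: joints at [1.071, 0.326, -0.193, 1.052, 0, 1.437], TCP at [0.197, 0.514, 0.231] pointing down, gripper open.
Joint ranges: [-2.65, 2.65], [-0.97, 1.79], [-1.3, 1.35], [-1.93, 2.1], [-1.47, 1.37], [-3.14, 3.14]. Speed limits (rad/s): [2.57, 2.57, 3.14, 3.14, 3.14, 3.14].

## Interface

Orientations are given as a 3x3 rotation matrix whose columns are the frame's x, y, z axes.
In Python, from bench import monitor, optics, arm, models gives the robot as it stands.
- The arm moves only by the tool send_rows, never from a script. Its argument "series" is a list of rows, each an object with "gripper": the gripper's target within -1 to 1 (shut at 1, half-way at 0, fully open at -1); "delta_pos": the shift along the tool's x, y, z in cm, a list of three; "dr": the turn, a rotation vector about the tool's x, y, z in degrees, a list of three. In form: [{"gripper": gripper, "delta_pos": [tx, ty, tz], "dr": [wx, wy, wz]}, ...]. A call has 1 to 20 rows; each row shifts and turns the commanded pose from where the row before left it, along the tool's axes as they then stand; what a row does not reach is not made up. A row lasts 1/8 s, in which the tool goes at most 62.5 mm and 10.7 degrees, less where a joint would pass 70% of its speed; a pose out of reach is approached as far as the arm can. A call is refused whole if a number of a shift passes 6.25 or a number of a turn 10.7, either way. A call with a gripper value outside its range is refused whole. The fingers move at their own pace and stop on an object; the grip force is fixed at half the most. Time passes only in rows, so rows that do not move let the fingers close. It gives the time, the measured TCP pose, the force and the opening at its end, in the units of the state.
- monitor.observe(): the state, without advancing time (a new reading comes with each control period).
- optics.capture(name): name is "scene" or "side" or "wrist"; returns a dict with "img" (384x512x3 uint8, red, green, blue), "K" (3x3 intrinsics, pixels), "k1" (the pictures are not rectified: a ray, as slopes to the right and down, at radius r is drawn at 1 + k1 r^2 times it, then the intrinsics apply), "world_to_cam" (4x4, takes a point from world to camera coordinates); the wrist camera has in their place "mount" (4x4, takes a point from camera to tool coordinates, whose origin is the TCP and whose axes are the tool frame's). Camera axes: x right, y up, looking along -z (the intrinsics and any distortion apply to the point x, -y, -z); pixel columns grow to the right and rows downward; lengths in m; the calibration is good to about 2 mm. A picture is of the moment at which its call begins: read the wrist's pose just before it. There is no depth.
- arm.sign_off(): hands the job in, once; it reports no verdict.
Trained networks look in a picture, given as the dict that the camera call returned (one of the last four; its "shot" number tells which), for a name from the list of things; names that differ only in an ending like _2 or _b are one class to them, and where a whole thing is asked for, a point or a joint stands for the part that bears it (a point fixed in the world has none). Each returns a list of dicts, best first, with "confidence" (0 to 1); they miss things now and then, are a little off and sometimes report something else, mostly with a low value. They report only what shows in the picture. A call takes as long as a camera call. They do not tell look-alikes from the thing itself.
- models.find_in(picture, thing): "xy" ([column, row] in pixels, amid what is visible of it).
- models.mark_of(picture, thing): "xy" ([column, row] in pixels: a listed point, or the origin of a listed thing).
The state is a dict: "time": time; "joint_pos": joint angles; "joint_vel": joint speeds; "tau": joint torques, N m; "tool_pos": TCP position; "orientation": TCP orientation; "contact_force": force on the tool from outside, world axes, zero at the start; "torque": the same for the moment, N m; "width": opening from 0.0 (shut) to 1.0 (fully open).
Only numpy, scipy, OpenCV 4.12 (cv2) and the standard library are available. Lean on these libraries where they do the work, as an engineer would, in place of code of your own. Each camera call takes 0.05 s, during which the arm holds its last target.

## Working session

There is one attempt and no reset: what is moved stays moved. The work goes in short steps, Python scripts to look and compute and a tool call to move; the robot and the scene stay as the last step left them, time stands still between calls to the robot, and variables do not carry over. Pictures are saved under pics/ and viewed, and the job is handed in when it is done.

Besides the shell and the picture viewer there is one more tool, called after ">>>" as name([rows], argument=value, ...), one row to a line, values as JSON. send_rows: Moves the arm, as the interface text tells. Its arguments: {"type":"object","properties":{"series":{"type":"array"}},"required":["series"]}

```bash
ls; mkdir -p pics
cat > h.py <<'E'
import numpy as np, cv2
from bench import monitor, optics, arm, models
def save(n,img): cv2.imwrite('pics/'+n, cv2.cvtColor(img,cv2.COLOR_RGB2BGR))
def w2c(p):
    if 'world_to_cam' in p: return np.array(p['world_to_cam'])
    T=np.eye(4); T[:3,:3]=np.array(p['R']); T[:3,3]=p['t']
    return np.linalg.inv(T@np.array(p['mount']))
def shot(n):
    s=monitor.observe(); p=optics.capture(n)
    if n=='wrist': p['R']=s['orientation']; p['t']=s['tool_pos']
    return p
def ray(p,xy):
    K=np.array(p['K']); d=np.array([[k] for k in []])
    dist=np.array([p['k1'],0,0,0,0.])
    u=cv2.undistortPoints(np.array([[xy]],float),K,dist,None,None,None)[0,0] if False else cv2.undistortPointsIter(np.array([[xy]],float),K,dist,None,None,(3,50,1e-10))[0,0]
    T=np.linalg.inv(w2c(p)); return T[:3,3], T[:3,:3]@np.array([u[0],-u[1],-1.])
def at_z(p,xy,z):
    o,d=ray(p,xy); return o+d*(z-o[2])/d[2]
def proj(p,X):
    X=np.atleast_2d(X); T=w2c(p); c=X@T[:3,:3].T+T[:3,3]; c=c*[1,-1,-1]
    return cv2.projectPoints(c.reshape(-1,1,3),np.zeros(3),np.zeros(3),np.array(p['K']),np.array([p['k1'],0,0,0,0.]))[0][:,0]
E
python3 - <<'E'
from h import *
print(monitor.observe()); print(arm.hold_point_z)
for n in ['scene','side','wrist']:
    p=shot(n); save(n+'0.png',p['img'])
    print(n,p['K'],p['k1'],p.get('world_to_cam'),p.get('mount'))
    for t in ['white_plate','blue_plate','shaker']:
        print(t,[(np.round(r['xy']),round(r['confidence'],2)) for r in models.find_in(p,t)])
    for t in ['white_plate','blue_plate','white_plate_notch','blue_plate_notch','nest_floor','nest_key']:
        print('m',t,[(np.round(r['xy'],1),round(r['confidence'],2)) for r in models.mark_of(p,t)])
E
```

```text
pics
{'time': 0.0, 'joint_pos': array([ 1.07080956e+00,  3.26898191e-01, -1.93586225e-01,  1.05202869e+00,
       -3.09488745e-05,  1.43662306e+00]), 'joint_vel': array([ 1.59799457e-03,  4.58828037e-05,  1.41132003e-03, -1.90262063e-05,
        1.64054565e-03,  7.18862799e-04]), 'tau': array([-2.73856596e-03, -4.43398297e+01,  2.62441492e+01,  1.56024745e-02,
       -3.52060479e-04,  1.72782433e-05]), 'tool_pos': array([0.19643762, 0.51308913, 0.23052585]), 'orientation': array([[-7.95887506e-04, -9.33833003e-01,  3.57708386e-01],
       [-1.52146377e-03,  3.57709216e-01,  9.33831785e-01],
       [-9.99998526e-01,  1.98984702e-04, -1.70548937e-03]]), 'contact_force': array([-0.56802934, -0.29749017,  0.00786773]), 'torque': array([-0.03919956, -0.07251972, -0.05330367]), 'width': 1.0020671696810552}
0.0187
scene [[480.60767481   0.         256.04420769]
 [  0.         480.60767481 200.29696388]
 [  0.           0.           1.        ]] 0.03438351350535853 [[ 0.47461606 -0.88018811 -0.00291359 -0.28636148]
 [ 0.48035831  0.25624276  0.83880602 -0.29058039]
 [-0.7375605  -0.39951038 
[... 1516 characters left out ...]
 0.56)]
m nest_floor [(array([252.9, 197.1]), 0.96), (array([255.2, 210.5]), 0.35)]
m nest_key [(array([242.9, 201.5]), 0.57)]
wrist [[319.14421194   0.         254.81623892]
 [  0.         319.14421194 188.03828894]
 [  0.           0.           1.        ]] -0.0881094628688932 None [[ 1.03875875e-03  3.00230213e-01 -9.53866207e-01 -1.43260385e-01]
 [-5.41338413e-04  9.53866750e-01  3.00229794e-01  7.62498801e-02]
 [ 9.99999314e-01  2.04498092e-04  1.15336358e-03 -7.53974134e-04]
 [ 0.00000000e+00  0.00000000e+00  0.00000000e+00  1.00000000e+00]]
white_plate []
blue_plate []
shaker []
m white_plate []
m blue_plate []
m white_plate_notch []
m blue_plate_notch []
m nest_floor []
m nest_key []
```

Run:
```python
import cv2
for n in ['scene','side']:
    i=cv2.imread(f'pics/{n}0.png'); c=i[100:310,120:400]
    cv2.imwrite(f'pics/{n}0c.png',cv2.resize(c,None,fx=2.8,fy=2.8,interpolation=cv2.INTER_CUBIC))
```

```text
(no output)
```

View pics/scene0.png

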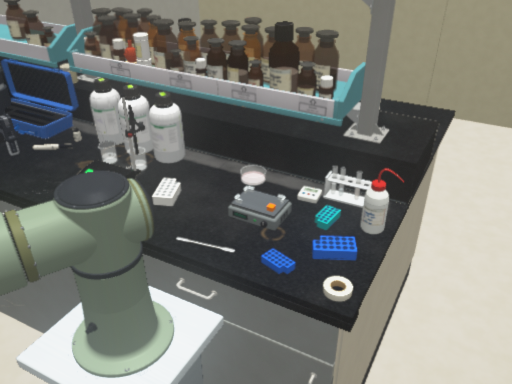

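View pics/side0.png

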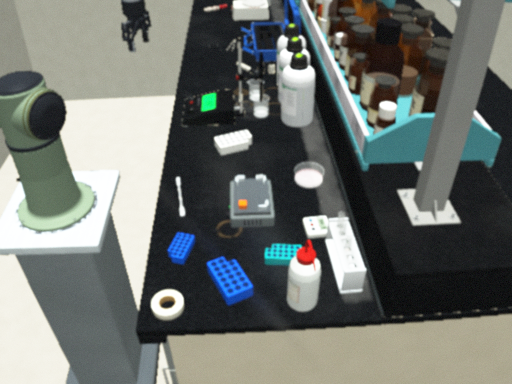

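```bash
true
```

```text
(no output)
```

View crops.

Three blue-ish candidates in the scene picture: (335,248), blue and larger; (278,261), blue and smaller; (327,216), turquoise. The one at (335,248) fits, being the larger of the true blues. I'll confirm it in a crop.

View pics/scene0c.png

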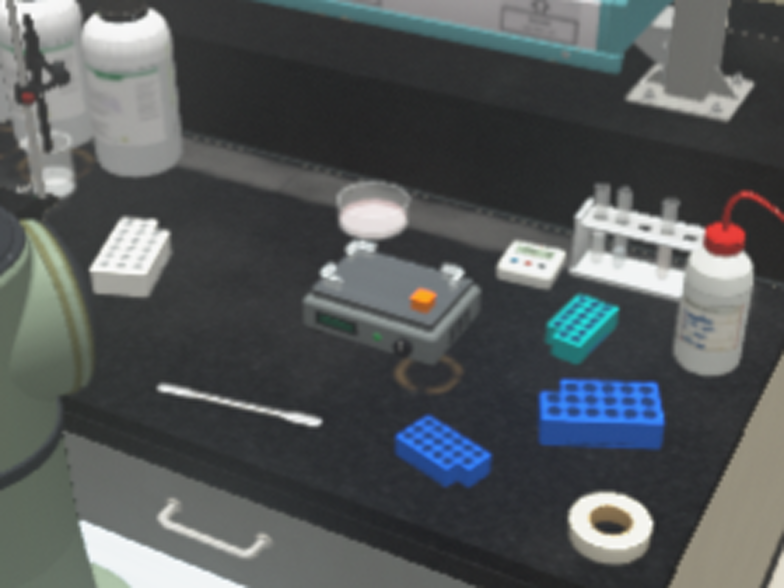

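View pics/side0c.png

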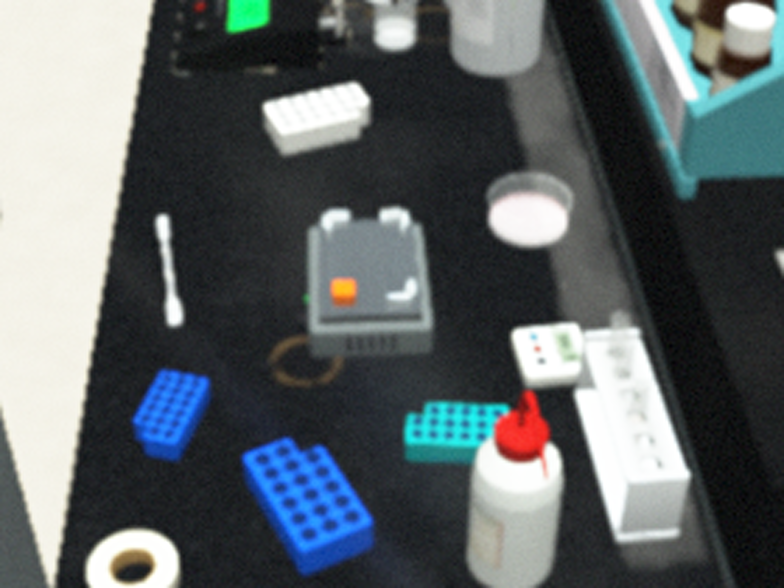

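```bash
cat > est.py <<'E'
from h import *
s=shot('scene'); d=shot('side')
def tri(a,b):
    o1,d1=ray(s,a);o2,d2=ray(d,b)
    A=np.stack([d1,-d2],1); t=np.linalg.lstsq(A,o2-o1,rcond=None)[0]
    p,q=o1+d1*t[0],o2+d2*t[1]; return (p+q)/2,np.linalg.norm(p-q)
print(tri((168.3,195.8),(234.2,145.8)),at_z(s,(168.3,195.8),0),at_z(s,(179,180.4),.032))
print(tri((336.9,251.8),(229.7,284.4)),at_z(s,(336.9,251.8),0),at_z(s,(316.5,240.9),.032))
print(tri((258.8,200.4),(252.9,197.1)),tri((268.1,206.4),(242.9,201.5)), at_z(s,(258.8,200.4),.05),at_z(s,(268.1,206.4),.065))
E
python3 est.py
```

```text
(array([ 0.50038676,  0.26039436, -0.00086723]), np.float64(0.0033853683842613724)) [0.49728169 0.25712374 0.        ] [0.54816513 0.24926993 0.032     ]
(array([ 0.47965617, -0.30952199,  0.00459851]), np.float64(0.0019595228703911793)) [ 4.84200808e-01 -3.08831422e-01  1.11022302e-16] [ 0.46309527 -0.25696336  0.032     ]
(array([ 0.54648073, -0.04204781,  0.04149924]), np.float64(0.00829716420487458)) (array([ 0.51799147, -0.08445067,  0.05637251]), np.float64(0.0027161540000168465)) [ 0.54013205 -0.04338575  0.05      ] [ 0.50475628 -0.09179222  0.065     ]
```

The crop confirms it: blue_plate is the larger deep-blue block at scene (335,248), with its notch at upper left. The smaller blue block at (278,261) and the turquoise one at (327,216) are the look-alikes. The white plate is at (166,192). Next I'll work out clearances and plan a close look with the wrist camera.

```bash
cat >> h.py <<'E'
def Rdown(deg):
    a=np.radians(deg); c,s=np.cos(a),np.sin(a)
    return np.array([[0,-s,c],[0,c,s],[-1,0,0.]])
def plan(pos,yaw,n=None,state=None,start=None):
    """equal rows of tool-frame shift/turn to reach pos,yaw(down) from present pose"""
    from scipy.spatial.transform import Rotation as Ro
    if start is None:
        s=monitor.observe(); R=np.array(s['orientation']); p=np.array(s['tool_pos'])
    else: p,R=np.array(start[0]),Rdown(start[1])
    rv=np.degrees(Ro.from_matrix(R.T@Rdown(yaw)).as_rotvec()); d=np.array(pos)-p
    n0=int(np.ceil(max(np.linalg.norm(d)/.058,np.linalg.norm(rv)/10.2,1))); n=n or n0
    for k in range(n):
        Rk=R@Ro.from_rotvec(np.radians(rv)*k/n).as_matrix()
        print(k,'dp',np.round(Rk.T@d/n*100,2).tolist(),'dr',np.round(rv/n,2).tolist())
    return n
E
python3 - <<'E'
from h import *
d=shot('side');s=shot('scene')
for q in [(200,120),(238,122),(240,60),(215,100)]: print(q,at_z(d,q,0),at_z(d,q,.1))
for q in [(90,168),(135,165),(130,100)]: print(q,at_z(s,q,0),at_z(s,q,.2))
# camera axis aim
m=shot('wrist'); R=Rdown(103); 
T=np.array(m['mount']); print(R@T[:3,3], R@(-T[:3,2]))
plan([.5,.26,.2],103)
E
```

```text
(200, 120) [0.38475287 0.43322352 0.        ] [0.39926809 0.25999158 0.1       ]
(238, 122) [0.51649685 0.4104407  0.        ] [0.51504665 0.2399697  0.1       ]
(240, 60) [ 5.38025179e-01  9.43279953e-01 -1.11022302e-16] [0.53396607 0.70823672 0.1       ]
(215, 100) [0.43476152 0.57755769 0.        ] [0.44321644 0.38683458 0.1       ]
(90, 168) [0.51488809 0.60462302 0.        ] [0.26599265 0.30932698 0.2       ]
(135, 165) [0.60490312 0.48225618 0.        ] [0.33387058 0.21705341 0.2       ]
(130, 100) [1.07395867 0.90743574 0.        ] [0.68757284 0.53766995 0.2       ]
[-0.07412599 -0.01788715  0.14326037] [ 0.29279436  0.06641321 -0.95386621]
0 dp [0.45, -5.34, -1.83] dr [-4.85, 0.0, -0.0]
1 dp [0.45, -5.17, -2.28] dr [-4.85, 0.0, -0.0]
2 dp [0.45, -4.96, -2.71] dr [-4.85, 0.0, -0.0]
3 dp [0.45, -4.71, -3.12] dr [-4.85, 0.0, -0.0]
4 dp [0.45, -4.43, -3.5] dr [-4.85, 0.0, -0.0]
5 dp [0.45, -4.12, -3.87] dr [-4.85, 0.0, -0.0]
6 dp [0.45, -3.77, -4.2] dr [-4.85, 0.0, -0.0]
```

View pics/wrist0.png

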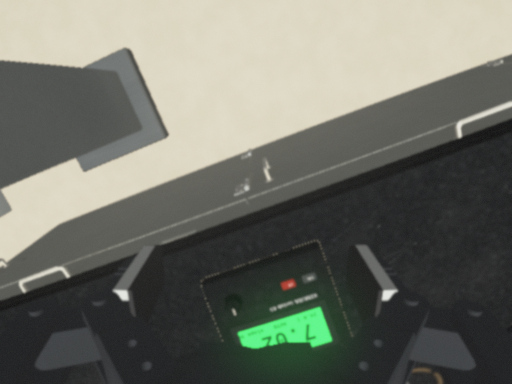

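>>> send_rows([
  {"gripper": -1, "delta_pos": [0.3, -5.3, -1.8], "dr": [-4.9, 0, 0]},
  {"gripper": -1, "delta_pos": [0.3, -5.2, -2.3], "dr": [-4.9, 0, 0]},
  {"gripper": -1, "delta_pos": [0.3, -5.0, -2.7], "dr": [-4.9, 0, 0]},
  {"gripper": -1, "delta_pos": [0.3, -4.7, -3.1], "dr": [-4.9, 0, 0]},
  {"gripper": -1, "delta_pos": [0.3, -4.4, -3.5], "dr": [-4.9, 0, 0]},
  {"gripper": -1, "delta_pos": [0.3, -4.1, -3.9], "dr": [-4.9, 0, 0]},
  {"gripper": -1, "delta_pos": [0.3, -3.8, -4.2], "dr": [-4.9, 0, 0]},
  {"gripper": -1, "delta_pos": [0, 0, 0], "dr": [0, 0, 0]},
])

```text
time: 2.75
tool_pos: [0.5036, 0.2583, 0.2098]
orientation: [[0.001, -0.974, -0.225], [-0.0, -0.225, 0.974], [-1.0, -0.001, -0.001]]
contact_force: [-0.4, 1.0, -0.1]
width: 0.999
```

Run:
```python
from h import *
import pickle
s=monitor.observe(); print(s['time'],s['tool_pos'],s['orientation'],s['joint_pos'])
m=shot('wrist'); save('w1.png',m['img']); pickle.dump(m,open('w1.pkl','wb'))
for t in ['white_plate','white_plate_notch','nest_floor','nest_key']:
    print(t,[(np.round(r['xy'],1),round(r['confidence'],2),at_z(m,r['xy'],dict(white_plate=0,white_plate_notch=.032,nest_floor=.05,nest_key=.065)[t]).round(4)) for r in models.mark_of(m,t)])
```

```text
2.75 [0.50360543 0.25825233 0.2098389 ] [[ 7.54933877e-04 -9.74303172e-01 -2.25239336e-01]
 [-3.88207490e-04 -2.25239669e-01  9.74303310e-01]
 [-9.99999640e-01 -6.48094978e-04 -5.48272846e-04]] [ 3.43762453e-01  3.69895065e-01 -1.85388093e-01  1.01493324e+00
 -6.19931496e-04  1.16573383e-01]
white_plate [(array([258.5, 156.4]), 0.67, array([0.5   , 0.2603, 0.    ]))]
white_plate_notch [(array([241.4, 208.8]), 0.86, array([0.5536, 0.2536, 0.032 ]))]
nest_floor []
nest_key [(array([243.2, 209.4]), 0.47, array([0.541, 0.254, 0.065]))]
```

View pics/w1.png

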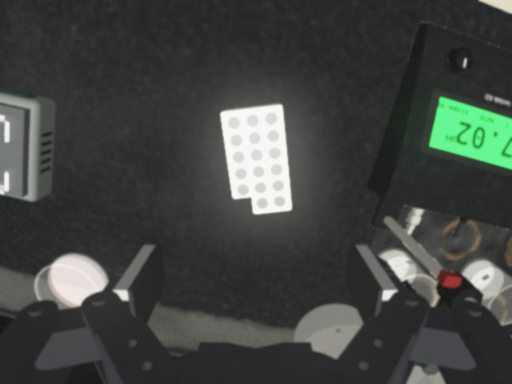

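The wrist view shows the white plate at (257,160) with its notch at lower left (241,208). I'll fit the plate outline to its silhouette.

```bash
cat > fit.py <<'E'
from h import *
from scipy.optimize import minimize
P=np.array([[-.031,-.036],[-.011,-.036],[-.011,-.056],[.031,-.056],[.031,.056],[-.031,.056]])
S=4
def render(p,x,z0=0,h=.032):
    a=x[2]; R=np.array([[np.cos(a),-np.sin(a)],[np.sin(a),np.cos(a)]])
    q=P@R.T+x[:2]; m=np.zeros((384*S,512*S),np.uint8)
    t=proj(p,np.c_[q,np.full(6,z0+h)]); b=proj(p,np.c_[q,np.full(6,z0)])
    f=lambda poly: cv2.fillPoly(m,[np.round(((poly+.5)*S-.5)*16).astype(np.int32)],1,shift=4)
    f(t); f(b)
    for i in range(6):
        j=(i+1)%6; f(np.array([t[i],t[j],b[j],b[i]]))
    return m,t,b
def fit(p,mask,x0,z0=0):
    M=cv2.resize(mask.astype(np.float32),None,fx=S,fy=S,interpolation=cv2.INTER_LINEAR)>.5
    def c(x):
        m=render(p,x,z0)[0]>0; return 1-(m&M).sum()/(m|M).sum()
    r=None
    for k in range(3):
        x=r.x if r is not None else np.array(x0,float)
        d=[.006,.006,.1] if k==0 else [.002,.002,.02]
        sim=np.vstack([x]+[x+np.eye(3)[i]*d[i] for i in range(3)])
        r=minimize(c,x,method='Nelder-Mead',options=dict(initial_simplex=sim,xatol=1e-5,fatol=1e-5))
    return r.x,r.fun
def component(mask,xy):
    mask=cv2.morphologyEx(mask.astype(np.uint8),cv2.MORPH_CLOSE,np.ones((5,5)))
    n,l=cv2.connectedComponents(mask); return l==l[int(xy[1]),int(xy[0])]
def overlay(p,x,name,z0=0,box=None,f=3):
    m,t,b=render(p,x,z0); im=p['img'].copy()
    im=cv2.resize(im,None,fx=f,fy=f)
    for q,c in((t,(255,0,0)),(b,(0,255,0))): cv2.polylines(im,[np.round((q+.5)*f-.5).astype(np.int32)],True,c,1)
    c=t.mean(0)*f; x0=int(max(c[0]-250,0)); y0=int(max(c[1]-250,0)); save(name,im[y0:y0+500,x0:x0+500])
E
python3 - <<'E'
from fit import *
import pickle
p=pickle.load(open('w1.pkl','rb')); im=p['img'].astype(int)
mask=component(im.min(2)>130,(258,160)); print(mask.sum())
x,f=fit(p,mask,[.5,.26,np.radians(103)]); print(x[:2],np.degrees(x[2]),f); overlay(p,x,'w1f.png')
E
```

```text
6333
[0.50112745 0.25893612] 109.8089005431575 0.025654640746531343
```

View pics/w1f.png

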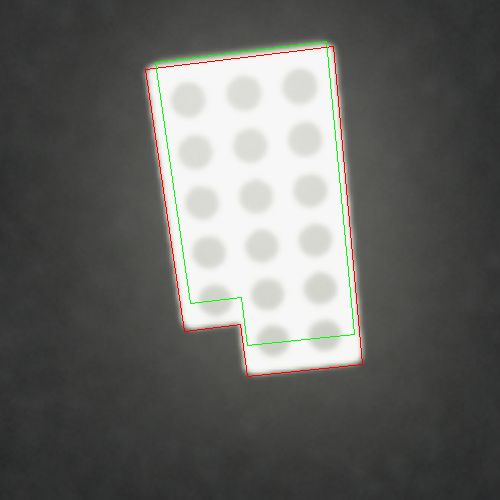

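The fit is tight: white plate at (0.501, 0.259), heading 109.8°. Next I'll look at the nest from the same relative pose, so that camera bias cancels.

Run:
```python
from h import *
plan([.545,-.042,.27],-9)
```

```text
0 dp [-0.5, 0.22, -2.55] dr [9.37, -0.0, -0.0]
1 dp [-0.5, -0.2, -2.55] dr [9.37, -0.0, -0.0]
2 dp [-0.5, -0.61, -2.49] dr [9.37, -0.0, -0.0]
3 dp [-0.5, -1.01, -2.35] dr [9.37, -0.0, -0.0]
4 dp [-0.5, -1.38, -2.16] dr [9.37, -0.0, -0.0]
5 dp [-0.5, -1.71, -1.91] dr [9.37, -0.0, -0.0]
6 dp [-0.5, -2.0, -1.6] dr [9.37, -0.0, -0.0]
7 dp [-0.5, -2.23, -1.26] dr [9.37, -0.0, -0.0]
8 dp [-0.5, -2.41, -0.88] dr [9.37, -0.0, -0.0]
9 dp [-0.5, -2.52, -0.47] dr [9.37, -0.0, -0.0]
10 dp [-0.5, -2.56, -0.06] dr [9.37, -0.0, -0.0]
11 dp [-0.5, -2.53, 0.36] dr [9.37, -0.0, -0.0]
```

>>> send_rows([
  {"gripper": -1, "delta_pos": [-0.5, 0.2, -2.5], "dr": [9.4, 0, 0]},
  {"gripper": -1, "delta_pos": [-0.5, -0.2, -2.5], "dr": [9.4, 0, 0]},
  {"gripper": -1, "delta_pos": [-0.5, -0.6, -2.5], "dr": [9.4, 0, 0]},
  {"gripper": -1, "delta_pos": [-0.5, -1.0, -2.4], "dr": [9.4, 0, 0]},
  {"gripper": -1, "delta_pos": [-0.5, -1.4, -2.2], "dr": [9.4, 0, 0]},
  {"gripper": -1, "delta_pos": [-0.5, -1.7, -1.9], "dr": [9.4, 0, 0]},
  {"gripper": -1, "delta_pos": [-0.5, -2.0, -1.6], "dr": [9.4, 0, 0]},
  {"gripper": -1, "delta_pos": [-0.5, -2.2, -1.3], "dr": [9.4, 0, 0]},
  {"gripper": -1, "delta_pos": [-0.5, -2.4, -0.9], "dr": [9.4, 0, 0]},
  {"gripper": -1, "delta_pos": [-0.5, -2.5, -0.5], "dr": [9.4, 0, 0]},
  {"gripper": -1, "delta_pos": [-0.5, -2.6, -0.1], "dr": [9.4, 0, 0]},
  {"gripper": -1, "delta_pos": [-0.5, -2.5, 0.4], "dr": [9.4, 0, 0]},
  {"gripper": -1, "delta_pos": [0, 0, 0], "dr": [0, 0, 0]},
])

```text
time: 4.62
tool_pos: [0.5437, -0.0432, 0.2708]
orientation: [[0.001, 0.164, 0.986], [-0.0, 0.986, -0.164], [-1.0, 0.0, 0.001]]
contact_force: [0.1, 0.6, 0.3]
width: 1.003
```

Run:
```python
from h import *
import pickle
s=monitor.observe(); print(s['time'],s['tool_pos'],s['orientation'].round(3).tolist())
m=shot('wrist'); save('w2.png',m['img']); pickle.dump(m,open('w2.pkl','wb'))
for t in ['shaker','nest_floor','nest_key']:
    print(t,[(np.round(r['xy'],1),round(r['confidence'],2),at_z(m,r['xy'],dict(shaker=0,nest_floor=.05,nest_key=.065)[t]).round(4)) for r in models.mark_of(m,t)])
save('w2c.png',cv2.resize(m['img'][40:290,120:390],None,fx=2.4,fy=2.4,interpolation=cv2.INTER_CUBIC)[:600,:800])
```

```text
4.625 [ 0.54368705 -0.0431868   0.27081376] [[0.001, 0.164, 0.986], [-0.0, 0.986, -0.164], [-1.0, 0.0, 0.001]]
shaker [(array([255.6, 150.4]), 0.8, array([ 0.5446, -0.0465,  0.    ]))]
nest_floor [(array([252.6, 154.9]), 0.69, array([ 0.5417, -0.0417,  0.05  ]))]
nest_key [(array([237.7, 205.1]), 0.81, array([ 0.5153, -0.0945,  0.065 ]))]
```

View pics/w2c.png

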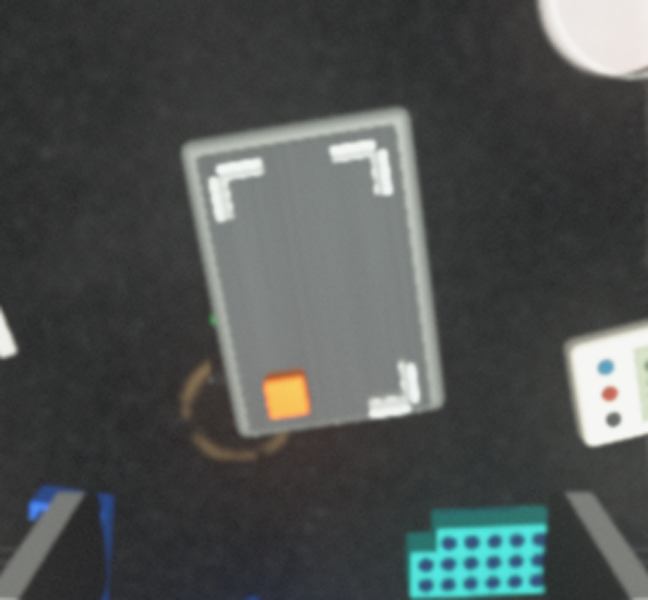

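View pics/w2.png

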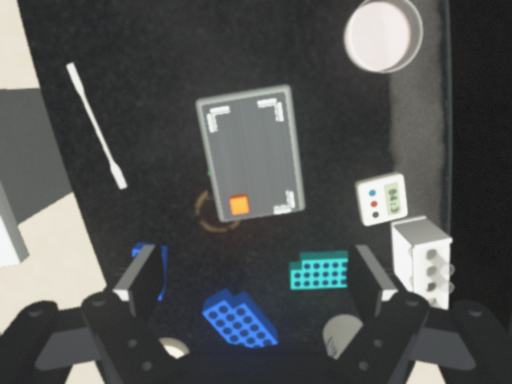

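The wrist view shows the shaker at (252,155), the key block at (239,205) and the three guides at (217,118), (271,108) and (288,203). I'll fit the nest pose to the guides, key and platform.

```bash
cat > nest.py <<'E'
from fit import *
import pickle
p=pickle.load(open('w2.pkl','rb')); im=p['img'].astype(int)
def T(x,q): 
    a=x[2]; return q@np.array([[np.cos(a),-np.sin(a)],[np.sin(a),np.cos(a)]]).T+x[:2]
def hull(m,pts): cv2.fillConvexPoly(m,cv2.convexHull(np.round(((pts+.5)*S-.5)*16).astype(np.int32)),1,shift=4)
def boxes(x,a,t,sx,sy):
    # two arms each as hull of bottom & top rects
    out=[]
    for ax in (0,1):
        def rect(o,z):
            if ax==0: r=np.array([[33+o,58+o+t],[33+o+t,58+o+t],[33+o+t,40],[33+o,40]])
            else: r=np.array([[33+o+t,58+o],[33+o+t,58+o+t],[15,58+o+t],[15,58+o]])
            q=T(x,r*1e-3*[sx,sy]); return np.c_[q,np.full(4,z)]
        out.append(np.vstack([rect(0,.05),rect(0,.06)])); out.append(np.vstack([rect(0,.06),rect(a,.066)]))
    return out
g=im.min(2); y0,y1,x0,x1=75,235,185,315
roi=np.zeros(g.shape,bool); roi[y0:y1,x0:x1]=1
mid=g
print('levels',np.percentile(g[y0:y1,x0:x1],[5,25,50,75,90,95,98]))
G=cv2.resize(g.astype(np.float32),None,fx=S,fy=S)
c0=np.array([.542,-.042,np.radians(-9)])
M0=(G>165)&(cv2.resize(roi.astype(np.uint8),None,fx=S,fy=S)>0)
def ren(v):
    m=np.zeros(M0.shape,np.uint8)
    for sx,sy in((1,1),(-1,1),(1,-1)):
        for b in boxes(v[:3],v[3],v[4],sx,sy): hull(m,proj(p,b))
    return m>0
def fitg(thr):
    M=(G>thr)&(cv2.resize(roi.astype(np.uint8),None,fx=S,fy=S)>0)
    c=lambda v:1-(ren(v)&M).sum()/(ren(v)|M).sum()
    v=np.r_[c0,2,2.]
    for d in ([.006,.006,.05,1,1],[.002,.002,.02,.5,.5],[.001,.001,.01,.3,.3]):
        r=minimize(c,v,method='Nelder-Mead',options=dict(initial_simplex=np.vstack([v,v+np.diag(d)]),xatol=1e-5,fatol=1e-5,maxiter=400)); v=r.x
    return v,r.fun
for thr in (140,165,185):
    v,f=fitg(thr); print(thr,v[:2].round(4),np.degrees(v[2]).round(2),v[3:],f)
x=v
# orange
o=(im[...,0]>200)&(im[...,2]<90); o=component(o,(238,205)); rr,cc=np.nonzero(o)
print('orange',cc.mean(),rr.mean(),o.sum(),at_z(p,(cc.mean(),rr.mean()),.062),'pred',T(x,np.array([[-.021,-.046]])))
f=5; big=cv2.resize(p['img'],None,fx=f,fy=f)
for q,z in ((np.array([[-.047,-.07],[.047,-.07],[.047,.07],[-.047,.07]]),.05),(np.array([[-.033,-.058],[.033,-.058],[.033,.058],[-.033,.058]]),.05),(np.array([[-.056,-.078],[.056,-.078],[.056,.078],[-.056,.078]]),.0),(np.array([[-.0285,-.0535],[-.0135,-.0535],[-.0135,-.0385],[-.0285,-.0385]]),.065)):
    w=T(x,q); cv2.polylines(big,[np.round((proj(p,np.c_[w,np.full(4,z)])+.5)*f-.5).astype(np.int32)],True,(255,0,255),1)
save('w2n.png',big[370:970,860:1560]); pickle.dump(x[:3],open('nest.pkl','wb'))
E
python3 nest.py
```

```text
levels [ 50.  56. 124. 127. 156. 179. 221.]
140 [ 0.5392 -0.0481] -0.35 [4.35437753 5.79694945] 0.6468722036931587
165 [ 0.5407 -0.0465] -0.59 [ 5.21991642 10.94220534] 0.5258580379687646
185 [ 0.5407 -0.0466] -0.34 [2.75693592 4.56021569] 0.24743230625583568
orange 255.50900781695302 191.49304311538148 196496 [ 0.53837499 -0.08240537  0.062     ] pred [[ 0.5194044  -0.09244819]]
```

View pics/w2n.png

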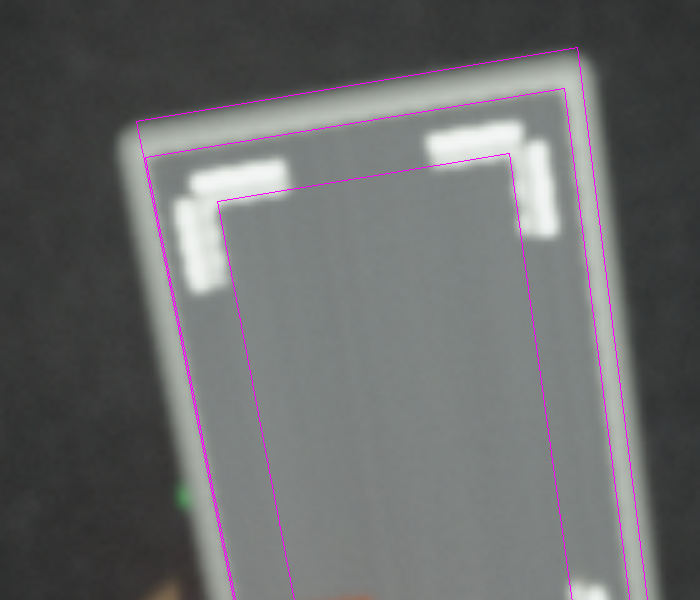

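```bash
cat > nest2.py <<'E'
exec(open('nest.py').read().split("for thr in (140")[0])
def boxes(x,a,t,sx,sy):
    out=[]
    for ax in (0,1):
        def rect(o,z):
            if ax==0: r=np.array([[33+o,58],[33+o+t,58],[33+o+t,40],[33+o,40]])
            else: r=np.array([[33,58+o],[33,58+o+t],[15,58+o+t],[15,58+o]])
            q=T(x,r*1e-3*[sx,sy]); return np.c_[q,np.full(4,z)]
        out.append(np.vstack([rect(0,.05),rect(0,.06)])); out.append(np.vstack([rect(0,.06),rect(a,.066)]))
    return out
c0=np.array([.5407,-.0466,np.radians(-.4)])
for thr in (165,180,195):
    v,f=fitg(thr); print(thr,v[:2].round(4),np.degrees(v[2]).round(2),v[3:].round(2),round(f,3))
    if thr==180: x=v
# platform quad via 1D edge search: along normals find mid-level crossing 127->rim
gs=cv2.cvtColor(p['img'],cv2.COLOR_RGB2GRAY).astype(np.float32)
def edges(x,hx,hy,z,pol,rng=.006):
    pts=[]
    for nx,ny in((1,0),(-1,0),(0,1),(0,-1)):
        for s in np.linspace(-.7,.7,25):
            c=np.array([nx*hx+(ny!=0)*s*hx, ny*hy+(nx!=0)*s*hy]); u=np.linspace(-rng,rng,61)
            q=T(x,c+u[:,None]*np.array([nx,ny])); w=proj(p,np.c_[q,np.full(61,z)]).astype(np.float32)
            val=cv2.remap(gs,w[:,:1],w[:,1:],cv2.INTER_LINEAR)[:,0]; gr=np.gradient(val)*pol
            k=gr.argmax()
            if gr[k]*10>5: pts.append((nx,ny,*c,u[k]))
    return np.array(pts)
from scipy.optimize import least_squares
def fitp(x,z):
    x=np.array(x[:3])
    for it in range(4):
        e=edges(x,.047,.070,z,+1)
        # solve for delta: u = n.R^T d + dth*(n x c)
        A=np.c_[e[:,0],e[:,1],e[:,2]*e[:,1]-e[:,3]*e[:,0],np.ones(len(e))]
        r=least_squares(lambda d:A@d-e[:,4],np.zeros(4),loss='soft_l1',f_scale=.0005)
        d=r.x; x[:2]=T([0,0,x[2]],d[:2]); x[2]+=d[2]
    return x,d[3],len(e),np.median(abs(A@d-e[:,4]))
for z in (.046,.05): y,s_,n,m=fitp(x,z); print('plat',z,y[:2].round(4),np.degrees(y[2]).round(2),'scale off',s_,n,m)
hsv=cv2.cvtColor(p['img'],cv2.COLOR_RGB2HSV); o=((hsv[...,1]>150)&(hsv[...,0]<20)&(hsv[...,2]>235)); n,l,st,ce=cv2.connectedComponentsWithStats(o.astype(np.uint8))
for k in range(1,n):
    if st[k,4]>50: print('or',ce[k],st[k]); 
    if st[k,4]>50: print(at_z(p,ce[k],.065))
print('pred key',T(x,np.array([[-.021,-.046]])))
f=5; big=cv2.resize(p['img'],None,fx=f,fy=f)
for X,col in((x,(255,0,255)),(y,(0,255,255))):
  for q,z in ((np.array([[-.047,-.07],[.047,-.07],[.047,.07],[-.047,.07]]),.05),(np.array([[-.033,-.058],[.033,-.058],[.033,.058],[-.033,.058]]),.05),(np.array([[-.0285,-.0535],[-.0135,-.0535],[-.0135,-.0385],[-.0285,-.0385]]),.065)):
    w=T(X,q); cv2.polylines(big,[np.round((proj(p,np.c_[w,np.full(4,z)])+.5)*f-.5).astype(np.int32)],True,col,1)
save('w2n2.png',cv2.resize(big[400:1150,940:1560],None,fx=.78,fy=.78)); pickle.dump((x[:3],y),open('nest.pkl','wb'))
E
python3 nest2.py
```

```text
levels [ 50.  56. 124. 127. 156. 179. 221.]
165 [ 0.5405 -0.0468] -0.41 [2.28 5.68] 0.548
180 [ 0.5407 -0.0466] -0.32 [3.83 3.66] 0.346
195 [ 0.5407 -0.0464] -0.31 [2.85 4.24] 0.257Traceback (most recent call last):
  File "nest2.py", line 37, in <module>
    for z in (.046,.05): y,s_,n,m=fitp(x,z); print('plat',z,y[:2].round(4),np.degrees(y[2]).round(2),'scale off',s_,n,m)
                                  ~~~~^^^^^
  File "nest2.py", line 33, in fitp
    A=np.c_[e[:,0],e[:,1],e[:,2]*e[:,1]-e[:,3]*e[:,0],np.ones(len(e))]
            ~^^^^^
IndexError: too many indices for array: array is 1-dimensional, but 2 were indexed
```

```bash
sed -i 's/val=cv2.remap(gs,w\[:,:1\],w\[:,1:\],cv2.INTER_LINEAR)\[:,0\]/val=cv2.remap(gs,np.ascontiguousarray(w[:,:1]),np.ascontiguousarray(w[:,1:]),cv2.INTER_LINEAR)[:,0]/; s/        e=edges(x,.047,.070,z,+1)/        e=edges(x,.047,.070,z,+1); print(it,x,e.shape)/' nest2.py
python3 nest2.py
```

```text
levels [ 50.  56. 124. 127. 156. 179. 221.]
165 [ 0.5405 -0.0468] -0.41 [2.28 5.68] 0.548
180 [ 0.5407 -0.0466] -0.32 [3.83 3.66] 0.346
195 [ 0.5407 -0.0464] -0.31 [2.85 4.24] 0.257
0 [ 0.54067148 -0.04658487 -0.00562713] (93, 5)
1 [-0.00021387  0.00033037 -0.00641675] (0,)Traceback (most recent call last):
  File "nest2.py", line 37, in <module>
    for z in (.046,.05): y,s_,n,m=fitp(x,z); print('plat',z,y[:2].round(4),np.degrees(y[2]).round(2),'scale off',s_,n,m)
                                  ~~~~^^^^^
  File "nest2.py", line 33, in fitp
    A=np.c_[e[:,0],e[:,1],e[:,2]*e[:,1]-e[:,3]*e[:,0],np.ones(len(e))]
            ~^^^^^
IndexError: too many indices for array: array is 1-dimensional, but 2 were indexed
```

Bug: the update needs `+=`.

```bash
sed -i 's/x\[:2\]=T(\[0,0,x\[2\]\],d\[:2\])/x[:2]+=T([0,0,x[2]],d[:2])/; s/; print(it,x,e.shape)//' nest2.py
python3 nest2.py
```

```text
levels [ 50.  56. 124. 127. 156. 179. 221.]
165 [ 0.5405 -0.0468] -0.41 [2.28 5.68] 0.548
180 [ 0.5407 -0.0466] -0.32 [3.83 3.66] 0.346
195 [ 0.5407 -0.0464] -0.31 [2.85 4.24] 0.257
plat 0.046 [ 0.5405 -0.0463] -0.37 scale off 0.00014349236223904022 94 0.0003880819941686839
plat 0.05 [ 0.5407 -0.0456] -0.38 scale off -0.000506818960070211 96 0.0003141026044078851
or [238.87368421 205.10526316] [230 197  18  17  95]
[ 0.51663053 -0.09473826  0.065     ]
pred key [[ 0.51941297 -0.09246598]]
```

View pics/w2n2.png

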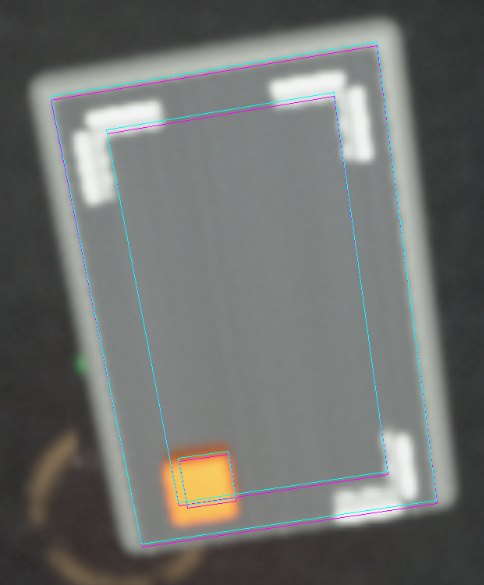

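The nest estimates from guides and platform agree within 1 mm: (0.5407, −0.0461), heading −0.4°. The key is on the −x,−y corner, as it should be. Now I'll go back to grasp the white plate.

Run:
```python
from h import *
plan([.5011,.2589,.15],109.8)
```

```text
0 dp [1.0, 2.42, -0.75] dr [-9.92, 0.0, -0.0]
1 dp [1.0, 2.51, -0.32] dr [-9.92, 0.0, -0.0]
2 dp [1.0, 2.53, 0.12] dr [-9.92, 0.0, -0.0]
3 dp [1.0, 2.47, 0.55] dr [-9.92, 0.0, -0.0]
4 dp [1.0, 2.34, 0.97] dr [-9.92, 0.0, -0.0]
5 dp [1.0, 2.14, 1.36] dr [-9.92, 0.0, -0.0]
6 dp [1.0, 1.87, 1.7] dr [-9.92, 0.0, -0.0]
7 dp [1.0, 1.55, 2.0] dr [-9.92, 0.0, -0.0]
8 dp [1.0, 1.18, 2.24] dr [-9.92, 0.0, -0.0]
9 dp [1.0, 0.78, 2.41] dr [-9.92, 0.0, -0.0]
10 dp [1.0, 0.35, 2.51] dr [-9.92, 0.0, -0.0]
11 dp [1.0, -0.09, 2.53] dr [-9.92, 0.0, -0.0]
```

>>> send_rows([
  {"gripper": -1, "delta_pos": [1.0, 2.4, -0.7], "dr": [-9.9, 0, 0]},
  {"gripper": -1, "delta_pos": [1.0, 2.5, -0.3], "dr": [-9.9, 0, 0]},
  {"gripper": -1, "delta_pos": [1.0, 2.5, 0.1], "dr": [-9.9, 0, 0]},
  {"gripper": -1, "delta_pos": [1.0, 2.5, 0.5], "dr": [-9.9, 0, 0]},
  {"gripper": -1, "delta_pos": [1.0, 2.3, 1.0], "dr": [-9.9, 0, 0]},
  {"gripper": -1, "delta_pos": [1.0, 2.1, 1.4], "dr": [-9.9, 0, 0]},
  {"gripper": -1, "delta_pos": [1.0, 1.9, 1.7], "dr": [-9.9, 0, 0]},
  {"gripper": -1, "delta_pos": [1.0, 1.6, 2.0], "dr": [-9.9, 0, 0]},
  {"gripper": -1, "delta_pos": [1.0, 1.2, 2.2], "dr": [-9.9, 0, 0]},
  {"gripper": -1, "delta_pos": [1.0, 0.8, 2.4], "dr": [-9.9, 0, 0]},
  {"gripper": -1, "delta_pos": [1.0, 0.3, 2.5], "dr": [-9.9, 0, 0]},
  {"gripper": -1, "delta_pos": [1.0, -0.1, 2.5], "dr": [-9.9, 0, 0]},
  {"gripper": -1, "delta_pos": [0, 0, 0], "dr": [0, 0, 0]},
])

```text
time: 6.45
tool_pos: [0.502, 0.2587, 0.1494]
orientation: [[-0.002, -0.942, -0.335], [-0.0, -0.335, 0.942], [-1.0, 0.002, 0.0]]
contact_force: [0.4, -1.1, 1.1]
width: 1.001
```

Run:
```python
from fit import *
s=monitor.observe(); print(s['time'],s['tool_pos'],s['joint_pos'])
p=shot('wrist'); save('w3.png',p['img']); im=p['img'].astype(int)
c=proj(p,[[.5011,.2589,.032]])[0]; print(c)
mask=component(im.min(2)>130,c); print(mask.sum())
x,f=fit(p,mask,[.5011,.2589,np.radians(109.8)]); print(x[:2],np.degrees(x[2]),f)
plan([*x[:2],.006],np.degrees(x[2]),n=5)
```

```text
6.45 [0.50197918 0.25872232 0.1493584 ] [ 3.45058487e-01  4.20869576e-01 -2.73045053e-01  8.78743746e-01
  2.52917663e-04  3.55899422e-03]
[256.68827249 181.8420501 ]
9097
[0.50139966 0.25900502] 109.59149046469437 0.020017513614098426
0 dp [2.88, 0.01, 0.03] dr [-0.03, -0.0, -0.01]
1 dp [2.88, 0.01, 0.03] dr [-0.03, -0.0, -0.01]
2 dp [2.88, 0.01, 0.03] dr [-0.03, -0.0, -0.01]
3 dp [2.88, 0.01, 0.03] dr [-0.03, -0.0, -0.01]
4 dp [2.88, 0.01, 0.03] dr [-0.03, -0.0, -0.01]
```

View pics/w3.png

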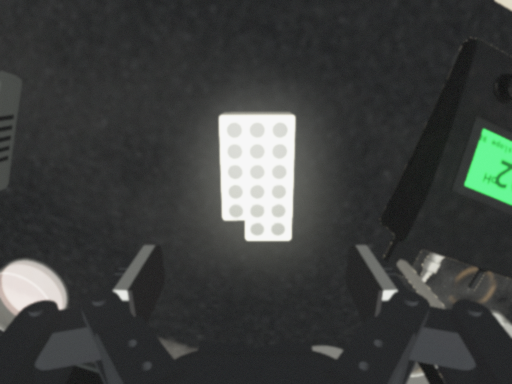

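The white plate is centred between the fingers at (257,178) and square to them. I'll descend and grip.

>>> send_rows([
  {"gripper": -1, "delta_pos": [3.0, 0, 0], "dr": [0, 0, 0]},
  {"gripper": -1, "delta_pos": [3.0, 0, 0], "dr": [0, 0, 0]},
  {"gripper": -1, "delta_pos": [3.0, 0, 0], "dr": [0, 0, 0]},
  {"gripper": -1, "delta_pos": [2.5, 0, 0], "dr": [0, 0, 0]},
  {"gripper": -1, "delta_pos": [1.8, 0.05, 0.1], "dr": [0, 0, 0]},
  {"gripper": -1, "delta_pos": [1.0, 0, 0], "dr": [0, 0, 0]},
  {"gripper": -1, "delta_pos": [0, 0, 0], "dr": [0, 0, 0]},
  {"gripper": 1, "delta_pos": [0, 0, 0], "dr": [0, 0, 0]},
  {"gripper": 1, "delta_pos": [0, 0, 0], "dr": [0, 0, 0]},
  {"gripper": 1, "delta_pos": [0, 0, 0], "dr": [0, 0, 0]},
  {"gripper": 1, "delta_pos": [0, 0, 0], "dr": [0, 0, 0]},
  {"gripper": 1, "delta_pos": [0, 0, 0], "dr": [0, 0, 0]},
  {"gripper": 1, "delta_pos": [0, 0, 0], "dr": [0, 0, 0]},
])

```text
time: 8.12
tool_pos: [0.5038, 0.2581, 0.0087]
orientation: [[0.002, -0.944, -0.331], [0.001, -0.331, 0.944], [-1.0, -0.002, 0.0]]
contact_force: [-1.2, -0.9, 5.2]
width: 0.712
```

Run:
```python
from fit import *
s=monitor.observe(); print(s['time'],s['tool_pos'],s['width'],s['contact_force'])
p=shot('wrist'); save('w4.png',p['img'])
```

```text
8.125 [0.50382164 0.25809719 0.00867204] 0.711783747844304 [-1.20713746 -0.9175146   5.15807993]
```

View pics/w4.png

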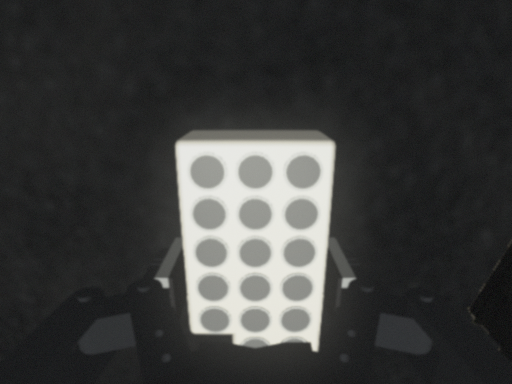

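Gripped: width 0.71 matches the 62 mm plate. I'll lift it, re-measure the plate in the hand, and carry it.

>>> send_rows([
  {"gripper": 1, "delta_pos": [-1.0, 0, 0], "dr": [0, 0, 0]},
  {"gripper": 1, "delta_pos": [-2.5, 0, 0], "dr": [0, 0, 0]},
  {"gripper": 1, "delta_pos": [-3.0, 0, 0], "dr": [0, 0, 0]},
  {"gripper": 1, "delta_pos": [-3.0, 0, 0], "dr": [0, 0, 0]},
  {"gripper": 1, "delta_pos": [-3.0, 0, 0], "dr": [0, 0, 0]},
  {"gripper": 1, "delta_pos": [0, 0, 0], "dr": [0, 0, 0]},
])

```text
time: 8.93
tool_pos: [0.5047, 0.2582, 0.135]
orientation: [[0.005, -0.944, -0.331], [0.002, -0.331, 0.944], [-1.0, -0.005, -0.0]]
contact_force: [0.4, 0.1, -2.2]
width: 0.713
```

Run:
```python
from fit import *
import pickle
for k in range(3):
    s=monitor.observe(); print(s['time'],s['tool_pos'],s['width'],s['contact_force'],np.degrees(np.arctan2(s['orientation'][1,2],s['orientation'][0,2])))
    p=shot('wrist')
save('w5.png',p['img']); pickle.dump(p,open('w5.pkl','wb')); im=p['img'].astype(int)
z0=p['t'][2]-.0087
mask=component(im.min(2)>110,(256,180)); 
w=render(p,[*p['t'][:2],np.radians(109.5)],z0)[1]; print(w.round(0).tolist())
# fit ignoring rows below 300 
import fit as F
def fitc(p,mask,x0,z0,rmax):
    M=cv2.resize(mask.astype(np.float32),None,fx=S,fy=S)>.5; M=M[:rmax*S]
    c=lambda x:(lambda m:1-(m&M).sum()/(m|M).sum())(render(p,x,z0)[0][:rmax*S]>0)
    x=np.array(x0)
    for d in([.004,.004,.05],[.001,.001,.01]):
        r=minimize(c,x,method='Nelder-Mead',options=dict(initial_simplex=np.vstack([x,x+np.diag(d)]),xatol=1e-5,fatol=1e-5)); x=r.x
    return x,r.fun
R=p['R'];
for dz in(0,.003):
    x,f=fitc(p,mask,[*p['t'][:2],np.radians(109.5)],z0+dz,320); d=np.array([*x[:2],0])-[*p['t'][:2],0]
    print(dz,x[:2],np.degrees(x[2]),f,'plate in tool y,z mm',(R.T@d*1000).round(2))
overlay(p,x,'w5f.png',z0=z0,f=2)
```

```text
8.925 [0.50466568 0.25820949 0.13502626] 0.7133588667417661 [ 0.35698382  0.10637885 -2.19682274] 109.34352067352113
8.975 [0.50349835 0.25779907 0.13328535] 0.7082455019621385 [-0.36287883 -0.04752376 -2.8862316 ] 109.34343834652428
9.025 [0.50258803 0.25744709 0.1320828 ] 0.7113769535210154 [ 0.09531413  0.07153999 -2.03933622] 109.33736758588883
[[192.0, 339.0], [234.0, 339.0], [235.0, 370.0], [319.0, 369.0], [339.0, 146.0], [176.0, 146.0]]
0 [0.50441444 0.25700142] 109.39427499632771 0.010177274841971062 plate in tool y,z mm [-0.   -1.58 -1.03]
0.003 [0.50393429 0.25706714] 109.52042734288065 0.030750641486891994 plate in tool y,z mm [ 0.   -1.14 -0.8 ]
```

View pics/w5f.png

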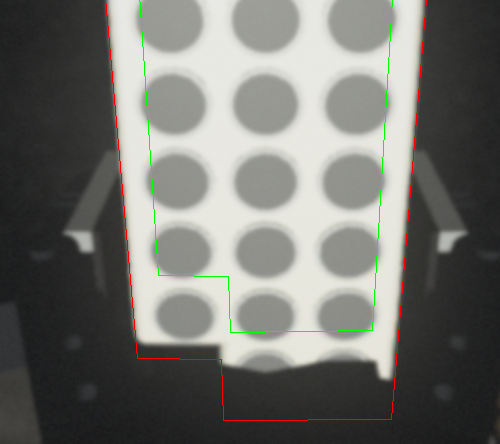

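```bash
cat > wells.py <<'E'
from fit import *
def wells(img,mask,dark=True):
    """centres of wells inside mask via local threshold"""
    g=cv2.cvtColor(img,cv2.COLOR_RGB2GRAY).astype(np.uint8)
    g=cv2.resize(g,None,fx=3,fy=3,interpolation=cv2.INTER_CUBIC)
    m=cv2.erode(cv2.resize(mask.astype(np.uint8),None,fx=3,fy=3),np.ones((5,5)))
    vals=g[m>0]; t,_=cv2.threshold(vals.reshape(-1,1),0,255,cv2.THRESH_OTSU)
    b=((g<t)&(m>0)).astype(np.uint8)
    n,l,st,ce=cv2.connectedComponentsWithStats(b)
    ok=[k for k in range(1,n) if st[k,4]>150 and 0.6<st[k,2]/st[k,3]<1.6 and st[k,4]>.65*st[k,2]*st[k,3]]
    return (ce[ok]+.5)/3-.5, st[ok,4], t
E
python3 - <<'E'
from wells import *
import pickle
p=shot('wrist'); # dummy for K
img=cv2.cvtColor(cv2.imread('pics/w3.png'),cv2.COLOR_BGR2RGB)
im=img.astype(int); mask=component(im.min(2)>130,(257,178)); mask=cv2.morphologyEx(mask.astype(np.uint8),cv2.MORPH_CLOSE,np.ones((15,15)))>0
c,a,t=wells(img,mask); print(len(c),a,t)
# pose at w3
q=dict(p); q['t']=np.array([0.50197918,0.25872232,0.1493584]); q['R']=Rdown(109.57)
# use measured R approx
q['R']=np.array([[-0.002,-0.942,-0.335],[0,-0.335,.942],[-1,.002,0]])
x=[0.50139966,0.25900502,np.radians(109.5915)]
ct,st=np.cos(x[2]),np.sin(x[2])
W=np.array([at_z(q,k,.032)[:2] for k in c])-x[:2]; L=W@np.array([[ct,-st],[st,ct]])
print((L[np.lexsort((L[:,0].round(3),L[:,1].round(2)))]*1000).round(1))
p5=pickle.load(open('w5.pkl','rb')); im=p5['img'].astype(int); mask=cv2.morphologyEx(component(im.min(2)>110,(256,180)).astype(np.uint8),cv2.MORPH_CLOSE,np.ones((41,41)))>0
c,a,t=wells(p5['img'],mask); print(c.round(1).tolist(),a,t)
E
```

```text
17 [1367 1438 1381 1315 1282 1354 1281 1244 1294 1269 1231 1269 1243 1244
 1241 1213 1216] 230.0
[[  0.2 -43.3]
 [ 18.8 -43.3]
 [-18.5 -25.9]
 [  0.2 -25.8]
 [ 18.7 -25.8]
 [-18.5  -8.3]
 [  0.1  -8.3]
 [ 18.7  -8.2]
 [-18.5   9.3]
 [  0.1   9.3]
 [ 18.7   9.3]
 [-18.5  26.8]
 [  0.1  26.9]
 [ 18.7  26.9]
 [-18.5  44.4]
 [  0.1  44.5]
 [ 18.7  44.5]]
[[206.8, 171.5], [254.9, 171.5], [303.0, 171.5], [208.7, 213.7], [254.9, 213.8], [300.9, 213.7], [210.7, 252.3], [254.8, 252.4], [298.9, 252.3], [212.6, 287.6], [297.0, 287.6], [254.8, 287.8], [295.2, 319.6], [254.8, 319.9]] [7754 7774 7861 7000 7006 7034 6297 6289 6322 5588 5560 5570 4921 4944] 187.0
```

```bash
cat >> wells.py <<'E'
def pnp(p,c,L,z=.032):
    """L: Nx2 plate coords (m); returns plate pose in tool frame"""
    obj=np.c_[L,np.full(len(L),z)].astype(float)
    ok,rv,tv=cv2.solvePnP(obj,c.astype(float),np.array(p['K']),np.array([p['k1'],0,0,0,0.]),flags=cv2.SOLVEPNP_ITERATIVE)
    e=cv2.projectPoints(obj,rv,tv,np.array(p['K']),np.array([p['k1'],0,0,0,0.]))[0][:,0]-c
    F=np.diag([1,-1,-1.]); T=np.eye(4); T[:3,:3]=F@cv2.Rodrigues(rv)[0]; T[:3,3]=F@tv[:,0]
    return np.array(p['mount'])@T, np.sqrt((e**2).mean())
E
python3 - <<'E'
from wells import *
import pickle
p=pickle.load(open('w5.pkl','rb')); im=p['img'].astype(int); mask=cv2.morphologyEx(component(im.min(2)>110,(256,180)).astype(np.uint8),cv2.MORPH_CLOSE,np.ones((41,41)))>0
c,a,t=wells(p['img'],mask)
ys=np.array([43.9,26.34,8.78,-8.78,-26.34,-43.9])*1e-3
rows=np.searchsorted([190,230,270,300],c[:,1]); cols=np.searchsorted([230,275],c[:,0])
# image left is which plate x? notch at left => -x left ; top of image = +y
L=np.c_[(cols-1)*.0186,ys[rows]]
T,e=pnp(p,c,L); print(e,(T[:3,3]*1000).round(2)); print(T[:3,:3].round(4))
E
```

```text
0.022940848230346162 [ 8.26  2.25 -1.17]
[[ 0.0018 -0.0023 -1.    ]
 [-0.0013  1.     -0.0023]
 [ 1.      0.0013  0.0018]]
```

PnP on the wells gives the in-hand pose with 0.02 px residual: no tilt, underside 8.3 mm past the TCP, centre at y +2.2 and z −1.2 mm in the tool frame. That puts the target TCP at (0.5419, −0.0484), yaw −0.5°. I'll carry it over.

Run:
```python
from h import *
print(monitor.observe()['tool_pos'])
plan([.5419,-.0484,.15],-.5,n=12)
```

```text
[0.50180276 0.25718409 0.13096835]
0 dp [-0.16, 0.53, -2.51] dr [9.15, -0.01, -0.01]
1 dp [-0.16, 0.12, -2.57] dr [9.15, -0.01, -0.01]
2 dp [-0.16, -0.29, -2.55] dr [9.15, -0.01, -0.01]
3 dp [-0.16, -0.69, -2.47] dr [9.15, -0.01, -0.01]
4 dp [-0.16, -1.07, -2.33] dr [9.15, -0.01, -0.01]
5 dp [-0.16, -1.43, -2.13] dr [9.15, -0.01, -0.01]
6 dp [-0.16, -1.75, -1.88] dr [9.15, -0.01, -0.01]
7 dp [-0.16, -2.03, -1.57] dr [9.15, -0.01, -0.01]
8 dp [-0.16, -2.25, -1.23] dr [9.15, -0.01, -0.01]
9 dp [-0.16, -2.42, -0.86] dr [9.15, -0.01, -0.01]
10 dp [-0.16, -2.53, -0.46] dr [9.15, -0.01, -0.01]
11 dp [-0.16, -2.57, -0.05] dr [9.15, -0.01, -0.01]
```

>>> send_rows([
  {"gripper": 1, "delta_pos": [-0.5, 0.5, -2.5], "dr": [9.15, 0, 0]},
  {"gripper": 1, "delta_pos": [-0.5, 0.1, -2.6], "dr": [9.15, 0, 0]},
  {"gripper": 1, "delta_pos": [-0.5, -0.3, -2.5], "dr": [9.15, 0, 0]},
  {"gripper": 1, "delta_pos": [-0.2, -0.7, -2.5], "dr": [9.15, 0, 0]},
  {"gripper": 1, "delta_pos": [-0.2, -1.1, -2.3], "dr": [9.15, 0, 0]},
  {"gripper": 1, "delta_pos": [0, -1.4, -2.1], "dr": [9.15, 0, 0]},
  {"gripper": 1, "delta_pos": [0, -1.7, -1.9], "dr": [9.15, 0, 0]},
  {"gripper": 1, "delta_pos": [0, -2.0, -1.6], "dr": [9.15, 0, 0]},
  {"gripper": 1, "delta_pos": [0, -2.2, -1.2], "dr": [9.15, 0, 0]},
  {"gripper": 1, "delta_pos": [0, -2.4, -0.9], "dr": [9.15, 0, 0]},
  {"gripper": 1, "delta_pos": [0, -2.5, -0.5], "dr": [9.15, 0, 0]},
  {"gripper": 1, "delta_pos": [0, -2.6, 0], "dr": [9.15, 0, 0]},
  {"gripper": 1, "delta_pos": [0, 0, 0], "dr": [0, 0, 0]},
  {"gripper": 1, "delta_pos": [0, 0, 0], "dr": [0, 0, 0]},
])

```text
time: 10.88
tool_pos: [0.5416, -0.0459, 0.1503]
orientation: [[-0.002, 0.007, 1.0], [0.001, 1.0, -0.007], [-1.0, 0.001, -0.002]]
contact_force: [-0.5, 0.1, -2.1]
width: 0.707
```

Run:
```python
from h import *
for k in range(3):
    s=monitor.observe(); print(s['time'],s['tool_pos'],s['width'],s['contact_force'],np.degrees(np.arctan2(s['orientation'][1,2],s['orientation'][0,2])),s['orientation'][:,0])
    p=shot(['wrist','scene','side'][k]); save(['w6.png','s6.png','d6.png'][k],p['img'])
plan([.5419,-.0484,.08],-.5,n=4)
```

```text
10.875 [ 0.54164181 -0.045917    0.15032331] 0.7065987882352811 [-0.46232532  0.07169216 -2.06811952] -0.3772761791975268 [-2.05251328e-03  9.66077617e-04 -9.99997427e-01]
10.925 [ 0.54177167 -0.04564381  0.15055427] 0.7099077654906849 [-0.04683031 -1.03415734 -1.96696115] -0.35278278297851956 [-1.65120595e-03  7.90199353e-04 -9.99998325e-01]
10.975 [ 0.54194354 -0.04558547  0.15076881] 0.7111639248525771 [ 0.33631275 -0.08355503 -1.44430764] -0.34908294271665785 [-1.19498565e-03  5.26909435e-04 -9.99999147e-01]
0 dp [1.77, -0.07, -0.0] dr [0.04, -0.01, -0.01]
1 dp [1.77, -0.07, -0.0] dr [0.04, -0.01, -0.01]
2 dp [1.77, -0.07, -0.0] dr [0.04, -0.01, -0.01]
3 dp [1.77, -0.07, -0.0] dr [0.04, -0.01, -0.01]
```

View pics/w6.png

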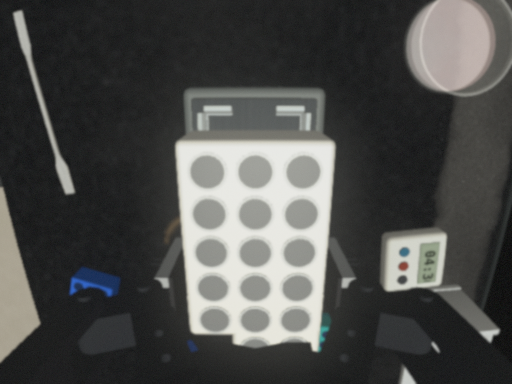

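The wrist view shows the plate over the nest, square with it: guide tops at (217,110) and (291,110), plate centred on column 255, notch at lower left on the key's side. I'll lower to just above the guides and check again.

>>> send_rows([
  {"gripper": 1, "delta_pos": [2.0, -0.28, 0], "dr": [0.1, 0, 0]},
  {"gripper": 1, "delta_pos": [2.5, 0, 0], "dr": [0, 0, 0]},
  {"gripper": 1, "delta_pos": [2.0, 0, 0], "dr": [0, 0, 0]},
  {"gripper": 1, "delta_pos": [0.5, 0, 0], "dr": [0, 0, 0]},
  {"gripper": 1, "delta_pos": [0, 0, 0], "dr": [0, 0, 0]},
  {"gripper": 1, "delta_pos": [0, 0, 0], "dr": [0, 0, 0]},
])

```text
time: 11.78
tool_pos: [0.5432, -0.0493, 0.0822]
orientation: [[0.002, 0.009, 1.0], [-0.0, 1.0, -0.009], [-1.0, -0.0, 0.002]]
contact_force: [0.2, 0.1, -2.4]
width: 0.713
```

Run:
```python
from h import *
for k in range(4):
    s=monitor.observe(); print(s['time'],s['tool_pos'],s['width'],s['contact_force'],np.degrees(np.arctan2(s['orientation'][1,2],s['orientation'][0,2])))
    n=['wrist','scene','side','wrist'][k]; p=shot(n); 
    if n!='wrist':
        u=proj(p,[[.54,-.046,.07]])[0].astype(int); c=p['img'][u[1]-50:u[1]+50,u[0]-65:u[0]+65]; save(n+'7.png',cv2.resize(c,None,fx=5,fy=5,interpolation=cv2.INTER_CUBIC))
    else: save('w7.png',p['img'])
```

```text
11.775 [ 0.54323967 -0.04929477  0.08219823] 0.7129757708892049 [ 0.20009422  0.13223277 -2.35891123] -0.5360272323252456
11.825 [ 0.54321618 -0.04933385  0.08221839] 0.7120267395030624 [ 0.01870129 -0.5736488  -1.50850353] -0.5428668023100386
11.875 [ 0.54317944 -0.04938802  0.08217286] 0.7102769598258833 [-0.74267554  0.6775621  -0.72590337] -0.5484566978250406
11.925 [ 0.54306368 -0.049385    0.08205378] 0.7078386063280269 [ 0.44702102 -0.79759397 -1.72618285] -0.5544548609184388
```

View pics/w7.png

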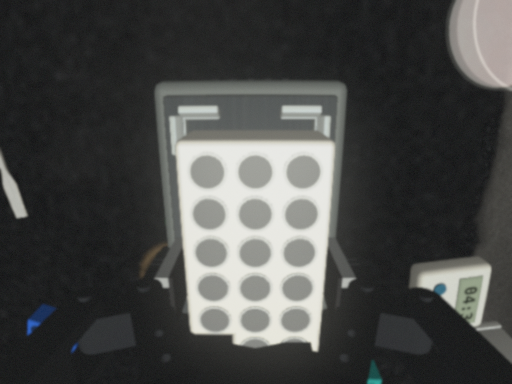

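View pics/side7.png

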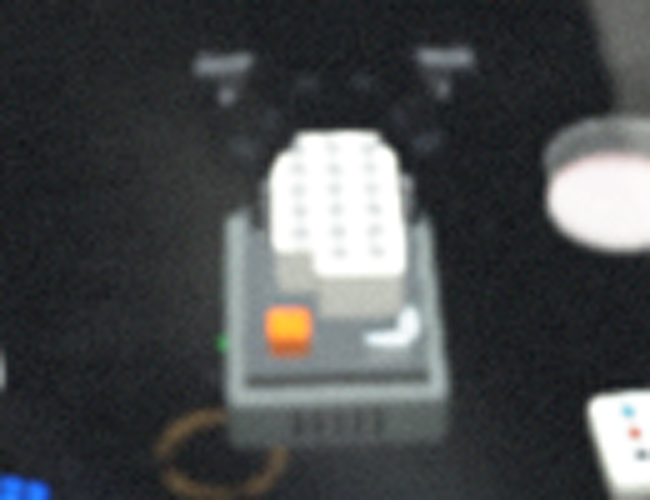

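View pics/scene7.png

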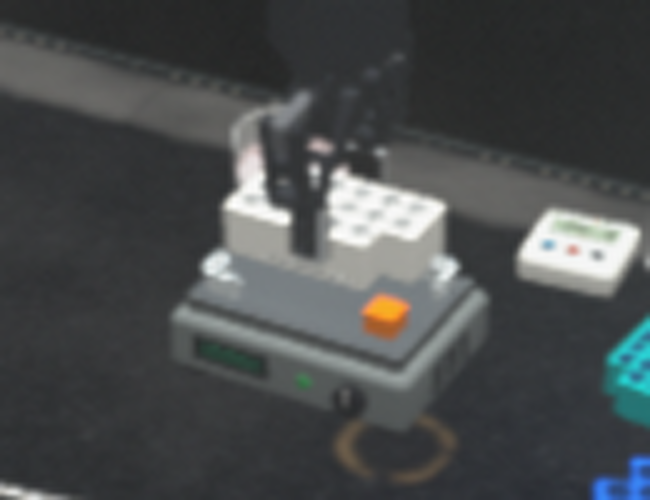

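Run:
```python
src=open('nest2.py').read().split("c0=np.array([.5407")[0].replace("exec(open('nest.py').read().split(\"for thr in (140\")[0])","exec(open('nest.py').read().split(\"roi=np\")[0])")
exec(src.split("def boxes")[0])
img=cv2.cvtColor(cv2.imread('pics/w7.png'),cv2.COLOR_BGR2RGB)
exec("def boxes"+src.split("def boxes")[1])
q=shot('wrist'); q['img']=img
q['t']=np.array([.5431,-.0494,.0820]); q['R']=Rdown(-.55); p=q
g=img.min(2).astype(np.float32); r0,r1=90,128
save('w7c.png',cv2.resize(img[80:180,150:350],None,fx=4,fy=4,interpolation=cv2.INTER_CUBIC))
G=cv2.resize(g,None,fx=S,fy=S)[r0*S:r1*S,150*S:360*S]
for thr in (150,170,190):
    M=G>thr
    def ren(v):
        m=np.zeros((384*S,512*S),np.uint8)
        for sx,sy in((1,1),(-1,1)):
            for b in boxes(np.r_[v[:2],np.radians(-.4)],v[2],v[3],sx,sy): hull(m,proj(p,b))
        return m[r0*S:r1*S,150*S:360*S]>0
    c=lambda v:1-(ren(v)&M).sum()/(ren(v)|M).sum()
    v=np.array([.5407,-.0461,3,3.])
    for d in([.004,.004,1,1],[.001,.001,.5,.5]):
        r=minimize(c,v,method='Nelder-Mead',options=dict(initial_simplex=np.vstack([v,v+np.diag(d)]),xatol=1e-5,fatol=1e-5,maxiter=300)); v=r.x
    print(thr,v.round(4),r.fun)
```

```text
150 [ 0.5408 -0.0462  3.3775  3.3073] 0.2843551346047186
170 [ 0.5433 -0.0434  1.2234  2.2576] 0.5233123312331234
190 [ 0.5442 -0.0429  0.7569  1.6471] 0.6018249354005167
```

View pics/w7c.png

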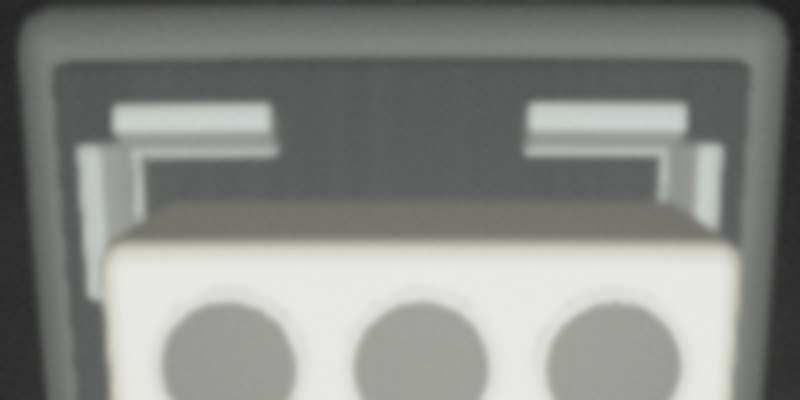

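Run:
```python
exec(open('nest.py').read().split("roi=np")[0])
src=open('nest2.py').read(); exec("def boxes"+src.split("def boxes")[1].split("c0=np")[0])
img=cv2.cvtColor(cv2.imread('pics/w7.png'),cv2.COLOR_BGR2RGB)
q=shot('wrist'); q['img']=img; s=monitor.observe(); print(s['tool_pos'],s['orientation'])
q['t']=np.array([.5431,-.0494,.0820]); p=q
g=img.min(2).astype(np.float32)
for Rn,R in(('down',Rdown(-.55)),('meas',np.array(s['orientation']))):
  p['R']=R
  # corner points: outer ends in crop px -> world at z=.066
  f=lambda u,v:((u+.5)/4-.5+150,(v+.5)/4-.5+80)
  a=[at_z(p,f(*k),.066) for k in((112,102),(688,102))]; b=[at_z(p,f(*k),.066) for k in((79,200),(723,200))]
  c=[at_z(p,f(*k),.05) for k in((55,70),(751,70))]
  for k in (a,b,c): print(Rn,[x.round(4) for x in k],'mid',((k[0]+k[1])/2).round(4))
```

```text
[ 0.54269914 -0.04936402  0.08164162] [[ 6.07218319e-04  9.78241252e-03  9.99951967e-01]
 [-1.65953429e-04  9.99952138e-01 -9.78231343e-03]
 [-9.99999802e-01 -1.60005457e-04  6.08812681e-04]]
down [array([0.5063, 0.0191, 0.066 ]), array([0.5766, 0.0183, 0.066 ])] mid [0.5414 0.0187 0.066 ]
down [array([0.5012, 0.0072, 0.066 ]), array([0.5815, 0.0064, 0.066 ])] mid [0.5414 0.0068 0.066 ]
down [array([0.495 , 0.0227, 0.05  ]), array([0.5882, 0.0217, 0.05  ])] mid [0.5416 0.0222 0.05  ]
meas [array([0.5063, 0.0191, 0.066 ]), array([0.5766, 0.0183, 0.066 ])] mid [0.5414 0.0187 0.066 ]
meas [array([0.5012, 0.0072, 0.066 ]), array([0.5815, 0.0064, 0.066 ])] mid [0.5414 0.0068 0.066 ]
meas [array([0.4951, 0.0227, 0.05  ]), array([0.5882, 0.0217, 0.05  ])] mid [0.5416 0.0222 0.05  ]
```

>>> send_rows([
  {"gripper": 1, "delta_pos": [0, 0.1, -0.08], "dr": [0, 0, 0]},
  {"gripper": 1, "delta_pos": [0.5, 0, 0], "dr": [0, 0, 0]},
  {"gripper": 1, "delta_pos": [0, 0, 0], "dr": [0, 0, 0]},
  {"gripper": 1, "delta_pos": [0, 0, 0], "dr": [0, 0, 0]},
])

```text
time: 12.58
tool_pos: [0.5416, -0.0483, 0.0761]
orientation: [[-0.0, 0.01, 1.0], [0.0, 1.0, -0.01], [-1.0, 0.0, -0.0]]
contact_force: [0.0, 0.4, -1.5]
width: 0.71
```

Run:
```python
from h import *
s=monitor.observe(); print(s['time'],s['tool_pos'],s['width'],s['contact_force'],np.degrees(np.arctan2(s['orientation'][1,2],s['orientation'][0,2])))
p=shot('wrist');img=p['img']
save('w8c.png',cv2.resize(img[80:180,150:350],None,fx=4,fy=4,interpolation=cv2.INTER_CUBIC))
```

```text
12.575 [ 0.5415717  -0.04827012  0.07612116] 0.7100643118402886 [ 0.03385199  0.39070729 -1.47607106] -0.5591056883890021
```

View pics/w8c.png

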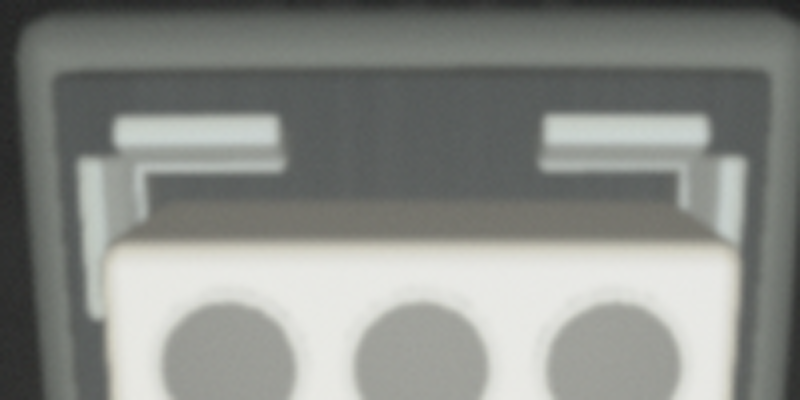

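Run:
```python
from wells import *
p=shot('wrist'); s=monitor.observe(); print(p['t'],s['contact_force'])
f=lambda u,v:((u+.5)/4-.5+150,(v+.5)/4-.5+80)
R=np.array(p['R'])
for z,A,B in((.066,(113,115),(711,115)),(.066,(79,200),(745,200)),(.05,(52,80),(772,80))):
    a,b=at_z(p,f(*A),z),at_z(p,f(*B),z); m=(a+b)/2; print(z,np.linalg.norm(a-b).round(4),'mid',m.round(4),'in tool',(R.T@(m-p['t'])*1000).round(2))
im=p['img'].astype(int); mask=cv2.morphologyEx(component(im.min(2)>110,(256,180)).astype(np.uint8),cv2.MORPH_CLOSE,np.ones((41,41)))>0
c,a,t=wells(p['img'],mask); k=(c[:,1]<305); c=c[k]
ys=np.array([43.9,26.34,8.78,-8.78])*1e-3
L=np.c_[(np.searchsorted([230,275],c[:,0])-1)*.0186,ys[np.searchsorted([190,230,270],c[:,1])]]
T,e=pnp(p,c,L); print(len(c),e,(T[:3,3]*1000).round(2)); print(T[:3,:3].round(4))
print('plate far top edge mid in tool',(T@[0,.056,.032,1])[:3]*1000)
```

```text
[ 0.54168715 -0.04829144  0.07622537] [ 0.37470479 -0.5109057  -2.43250104]
0.066 0.0706 mid [0.5415 0.0186 0.066 ] in tool [10.23 66.9  -0.82]
0.066 0.0801 mid [0.5414 0.0086 0.066 ] in tool [10.23 56.92 -0.85]
0.05 0.0934 mid [0.5414 0.0222 0.05  ] in tool [26.23 70.51 -0.94]
12 0.0356561346050998 [8.04 1.07 0.15]
[[ 1.9e-03 -6.0e-04 -1.0e+00]
 [-1.2e-03  1.0e+00 -6.0e-04]
 [ 1.0e+00  1.2e-03  1.9e-03]]
plate far top edge mid in tool [-23.99457457  57.0509117    0.28213636]
```

Run:
```python
from wells import *
import pickle
def go(p,n):
    im=p['img'].astype(int); mask=cv2.morphologyEx(component(im.min(2)>110,(256,180)).astype(np.uint8),cv2.MORPH_CLOSE,np.ones((41,41)))>0
    c,a,t=wells(p['img'],mask); c=c[c[:,1]<305]
    ys=np.array([43.9,26.34,8.78,-8.78])*1e-3
    L=np.c_[(np.searchsorted([230,275],c[:,0])-1)*.0186,ys[np.searchsorted([190,230,270],c[:,1])]]
    T,e=pnp(p,c,L); print(n,len(c),e.round(3),(T[:3,3]*1000).round(2)); print(c[:3].round(2).tolist()); print(np.array(p['mount']).round(5)[:3,3],p['K'][0,2])
go(pickle.load(open('w5.pkl','rb')),'w5'); go(pickle.load(open('w1.pkl','rb')),'w1') if 0 else None
go(shot('wrist'),'now'); go(shot('wrist'),'now')
for n in('w1','w2','w5'): print(n,np.array(pickle.load(open(n+'.pkl','rb'))['mount']).round(5)[:3].tolist())
```

```text
w5 12 0.023 [ 8.26  2.24 -1.17]
[[206.81, 171.5], [254.93, 171.48], [303.0, 171.5]]
[-0.14326  0.07691 -0.00103] 254.8162389222144
now 12 0.034 [8.05 1.06 0.15]
[[206.7, 171.51], [254.87, 171.52], [302.97, 171.56]]
[-0.14326  0.076    0.0004 ] 254.8162389222144
now 12 0.034 [8.05 1.07 0.15]
[[206.69, 171.51], [254.85, 171.52], [302.96, 171.57]]
[-0.14326  0.076    0.0004 ] 254.8162389222144
w1 [[0.00047, 0.29979, -0.954, -0.14326], [-0.00054, 0.95401, 0.29979, 0.07679], [1.0, 0.00037, 0.00061, -0.00102]]
w2 [[0.00089, 0.30174, -0.95339, -0.14326], [-0.00054, 0.95339, 0.30174, 0.07608], [1.0, 0.00025, 0.00102, 0.00054]]
w5 [[0.00034, 0.29975, -0.95402, -0.14326], [-0.00054, 0.95402, 0.29975, 0.07691], [1.0, 0.00041, 0.00049, -0.00103]]
```

Within this one image, which is the best reference, the plate sits 0.8 mm to +x of the nest and is right in y. I'll correct that and lower slowly.

>>> send_rows([
  {"gripper": 1, "delta_pos": [0, 0, -0.08], "dr": [-0.1, 0, 0]},
  {"gripper": 1, "delta_pos": [0.5, 0, 0], "dr": [0, 0, 0]},
  {"gripper": 1, "delta_pos": [0.4, 0, 0], "dr": [0, 0, 0]},
  {"gripper": 1, "delta_pos": [0.3, 0, 0], "dr": [0, 0, 0]},
  {"gripper": 1, "delta_pos": [0, 0, 0], "dr": [0, 0, 0]},
])

```text
time: 13.4
tool_pos: [0.5406, -0.0482, 0.0639]
orientation: [[-0.001, 0.008, 1.0], [0.0, 1.0, -0.008], [-1.0, 0.0, -0.001]]
contact_force: [-0.5, -0.5, -1.1]
width: 0.712
```

Run:
```python
from h import *
s=monitor.observe(); print(s['time'],s['tool_pos'],s['width'],s['contact_force'],s['torque'])
p=shot('wrist');img=p['img']
save('w9c.png',cv2.resize(img[80:180,150:350],None,fx=4,fy=4,interpolation=cv2.INTER_CUBIC))
```

```text
13.4 [ 0.54055666 -0.04820692  0.06385602] 0.7121905946526464 [-0.46796486 -0.52418898 -1.13596328] [0.00157399 0.01938236 0.05606832]
```

View pics/w9c.png

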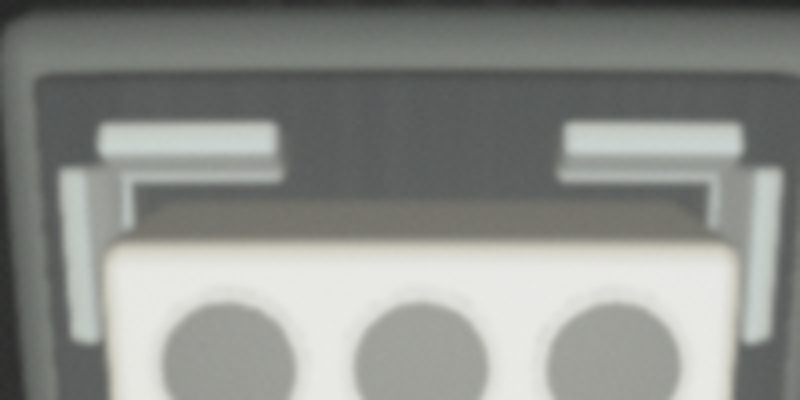

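No contact forces, and the plate is centred between the guides (guide middle at column 420, plate middle at 422). I'll seat it.

>>> send_rows([
  {"gripper": 1, "delta_pos": [0.3, 0, 0], "dr": [0, 0, 0]},
  {"gripper": 1, "delta_pos": [0.2, 0, 0], "dr": [0, 0, 0]},
  {"gripper": 1, "delta_pos": [0.1, 0, 0], "dr": [0, 0, 0]},
  {"gripper": 1, "delta_pos": [0, 0, 0], "dr": [0, 0, 0]},
  {"gripper": 1, "delta_pos": [0, 0, 0], "dr": [0, 0, 0]},
])

```text
time: 14.08
tool_pos: [0.5409, -0.0482, 0.0587]
orientation: [[0.0, 0.008, 1.0], [-0.0, 1.0, -0.008], [-1.0, -0.0, 0.0]]
contact_force: [-2.6, 1.0, 5.5]
width: 0.716
```

Run:
```python
from h import *
s=monitor.observe(); print(s['time'],s['tool_pos'],s['width'],s['contact_force'],s['torque'])
p=shot('wrist');img=p['img']
save('w10.png',img)
```

```text
14.075 [ 0.54085617 -0.04824171  0.05869135] 0.716415226683414 [-2.55784642  0.99385018  5.53248237] [0.08034547 0.49216684 0.01412738]
```

View pics/w10.png

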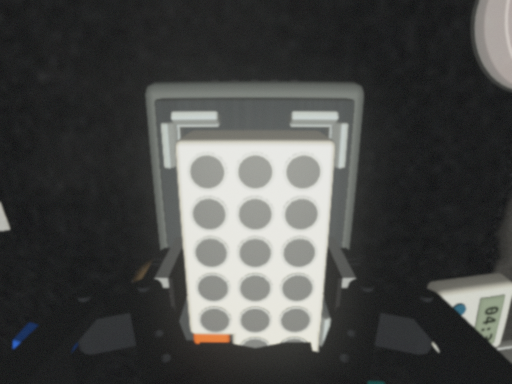

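The force is 5.5 N up at the expected height, and the orange key shows in the notch at (210,339). I'll release and rise to view.

>>> send_rows([
  {"gripper": -1, "delta_pos": [0, 0, 0], "dr": [0, 0, 0]},
  {"gripper": -1, "delta_pos": [0, 0, 0], "dr": [0, 0, 0]},
  {"gripper": -1, "delta_pos": [0, 0, 0], "dr": [0, 0, 0]},
  {"gripper": -1, "delta_pos": [0, 0, 0], "dr": [0, 0, 0]},
  {"gripper": -1, "delta_pos": [0, 0, 0], "dr": [0, 0, 0]},
  {"gripper": -1, "delta_pos": [-1.0, 0, 0], "dr": [0, 0, 0]},
  {"gripper": -1, "delta_pos": [-3.0, 0, 0], "dr": [0, 0, 0]},
  {"gripper": -1, "delta_pos": [-4.0, 0, 0], "dr": [0, 0, 0]},
  {"gripper": -1, "delta_pos": [-4.0, 0, 0], "dr": [0, 0, 0]},
  {"gripper": -1, "delta_pos": [-4.0, 0, 0], "dr": [0, 0, 0]},
  {"gripper": -1, "delta_pos": [-3.0, 0, 0], "dr": [0, 0, 0]},
  {"gripper": -1, "delta_pos": [0, 0, 0], "dr": [0, 0, 0]},
  {"gripper": -1, "delta_pos": [0, 0, 0], "dr": [0, 0, 0]},
])

```text
time: 15.75
tool_pos: [0.5405, -0.0482, 0.2479]
orientation: [[-0.001, 0.008, 1.0], [0.0, 1.0, -0.008], [-1.0, 0.0, -0.001]]
contact_force: [-0.3, 1.2, 0.3]
width: 1.0
```

Run:
```python
from wells import *
import pickle
s=monitor.observe(); print(s['time'],s['tool_pos'],s['width'],s['contact_force'],s['torque'])
p=shot('wrist');img=p['img']; pickle.dump(p,open('w11.pkl','wb'))
u=proj(p,[[.541,-.046,.082]])[0].astype(int); print(u)
save('w11.png',img); save('w11c.png',cv2.resize(img[u[1]-95:u[1]+95,u[0]-90:u[0]+90],None,fx=3.1,fy=3.1,interpolation=cv2.INTER_CUBIC))
```

```text
15.75 [ 0.54046807 -0.04816375  0.24793852] 1.0002502686151749 [-0.25103651  1.17335329  0.33213705] [ 0.01838801  0.02753303 -0.00858266]
[255 165]
```

View pics/w11c.png

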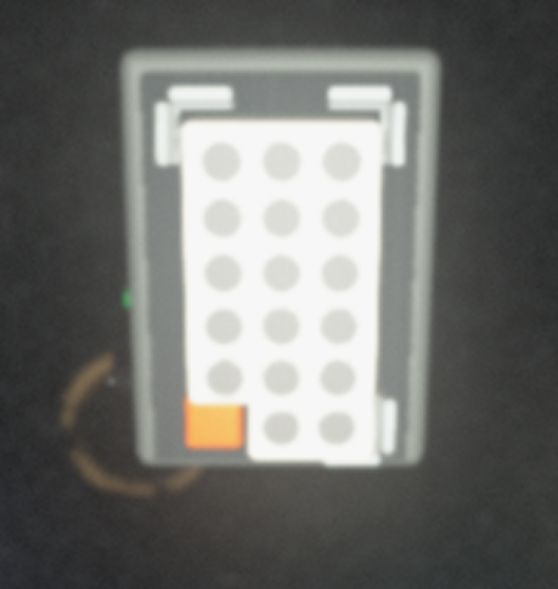

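View pics/w11.png

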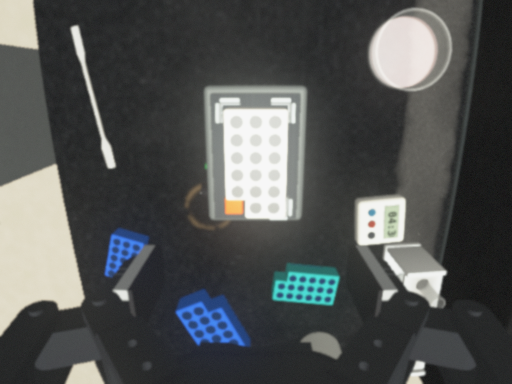

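The white plate sits between the guides with its notch round the orange key at (233,207). I'll verify its height and tilt by PnP, then head for the blue plate.

```bash
cat >> wells.py <<'E'
YS=np.array([-43.9,-26.34,-8.78,8.78,26.34,43.9])*1e-3
def match(p,c,x0,ztop):
    """assign wells to grid from approx world pose x0=(x,y,th)"""
    a=x0[2]; R=np.array([[np.cos(a),-np.sin(a)],[np.sin(a),np.cos(a)]])
    G=np.array([[i*.0186,y] for y in YS for i in(-1,0,1) if not(i==-1 and y<-.04)])
    u=proj(p,np.c_[G@R.T+x0[:2],np.full(len(G),ztop)])
    D=np.linalg.norm(u[:,None]-c[None],axis=2); cc=[];L=[]
    for i in range(len(G)):
        j=D[i].argmin()
        if D[i,j]<6 and D[:,j].argmin()==i: cc.append(c[j]);L.append(G[i])
    return np.array(cc),np.array(L)
def world(p,T):
    A=np.eye(4);A[:3,:3]=p['R'];A[:3,3]=p['t'];W=A@T
    return W[:3,3],np.degrees(np.arctan2(W[1,0],W[0,0])),np.degrees(np.arccos(min(1,W[2,2])))
E
python3 - <<'E'
from wells import *
import pickle
p=pickle.load(open('w11.pkl','rb')); im=p['img'].astype(int)
mask=cv2.morphologyEx(component(im.min(2)>205,(255,165)).astype(np.uint8),cv2.MORPH_CLOSE,np.ones((13,13)))>0
c,a,t=wells(p['img'],mask); print(len(c))
cc,L=match(p,c,[.541,-.0465,np.radians(-.4)],.082); T,e=pnp(p,cc,L); print(len(cc),e,world(p,T))
# z-fixed 4dof: mean of wells at z=.082
w=np.array([at_z(p,k,.082)[:2] for k in cc]); print('centre at z=.082',(w.mean(0)-[0,0]).round(4),L.mean(0))
plan([.48,-.31,.25],42.5)
E
```

```text
17
17 0.025905509767695633 (array([ 0.54075228, -0.04721338,  0.05026548]), np.float64(-0.5629859469229616), np.float64(0.30432716601918264))
centre at z=.082 [ 0.542  -0.0447] [0.00109412 0.00258235]
0 dp [-0.05, -5.25, -1.16] dr [-8.59, -0.02, -0.01]
1 dp [-0.05, -5.02, -1.93] dr [-8.59, -0.02, -0.01]
2 dp [-0.05, -4.67, -2.66] dr [-8.59, -0.02, -0.01]
3 dp [-0.05, -4.22, -3.33] dr [-8.59, -0.02, -0.01]
4 dp [-0.05, -3.68, -3.92] dr [-8.59, -0.02, -0.01]
```

White is seated: z 50.3 mm, tilt 0.3°. Now the blue plate.

>>> send_rows([
  {"gripper": -1, "delta_pos": [0, -5.2, -1.2], "dr": [-8.6, 0, 0]},
  {"gripper": -1, "delta_pos": [0, -5.0, -1.9], "dr": [-8.6, 0, 0]},
  {"gripper": -1, "delta_pos": [0, -4.7, -2.7], "dr": [-8.6, 0, 0]},
  {"gripper": -1, "delta_pos": [0, -4.2, -3.3], "dr": [-8.6, 0, 0]},
  {"gripper": -1, "delta_pos": [0, -3.7, -3.9], "dr": [-8.6, 0, 0]},
  {"gripper": -1, "delta_pos": [0, 0, 0], "dr": [0, 0, 0]},
  {"gripper": -1, "delta_pos": [0, 0, 0], "dr": [0, 0, 0]},
])

```text
time: 16.68
tool_pos: [0.4802, -0.309, 0.247]
orientation: [[-0.002, -0.675, 0.738], [0.002, 0.738, 0.675], [-1.0, 0.003, 0.0]]
contact_force: [0.2, 0.3, 0.1]
width: 1.001
```

```bash
cat > blue.py <<'E'
from wells import *
def bluefit(p,xy,x0):
    hsv=cv2.cvtColor(p['img'],cv2.COLOR_RGB2HSV)
    m=(hsv[...,0]>105)&(hsv[...,0]<130)&(hsv[...,1]>110)&(hsv[...,2]>50)
    mask=cv2.morphologyEx(component(m,xy).astype(np.uint8),cv2.MORPH_CLOSE,np.ones((9,9)))>0
    return mask,*fit(p,mask,x0)
E
python3 - <<'E'
from blue import *
import pickle
s=monitor.observe(); print(s['time'],s['tool_pos'],s['width'])
p=shot('wrist'); save('w12.png',p['img']); pickle.dump(p,open('w12.pkl','wb'))
for t in('blue_plate','blue_plate_notch'): print(t,[(np.round(r['xy'],1),round(r['confidence'],2),at_z(p,r['xy'],0 if t=='blue_plate' else .032).round(3)) for r in models.mark_of(p,t)])
E
```

```text
16.675 [ 0.48021387 -0.30901938  0.24700878] 1.001109093294003
blue_plate [(array([262.2, 148.6]), 0.74, array([ 0.483, -0.3  ,  0.   ])), (array([366.7, 174.3]), 0.61, array([ 0.604, -0.234,  0.   ])), (array([244.7,  10.7]), 0.55, array([ 0.362, -0.198,  0.   ]))]
blue_plate_notch [(array([367.6, 148.8]), 0.94, array([ 0.568, -0.214,  0.032])), (array([211.7,  10.5]), 0.93, array([ 0.342, -0.225,  0.032])), (array([291.6, 119.5]), 0.61, array([ 0.481, -0.25 ,  0.032]))]
```

View pics/w12.png

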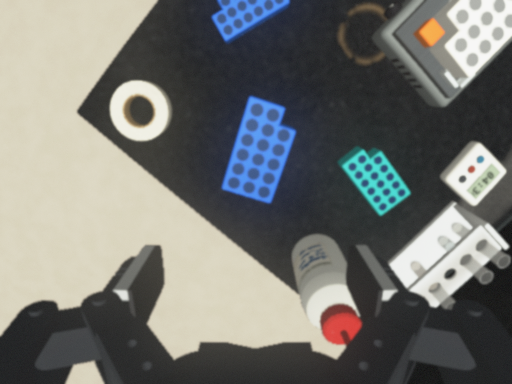

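The wrist view shows the blue plate at (258,150) with its notch at upper right, near (288,112). The turquoise look-alike is at (375,180), the smaller blue one at (250,12), and the bottle at (330,300). I'll fit the pose.

Run:
```python
from blue import *
import pickle
p=pickle.load(open('w12.pkl','rb'))
best=None
for th in(200,225,205,30,45):
    m,x,f=bluefit(p,(258,150),[.483,-.30,np.radians(th)])
    if best is None or f<best[1]: best=(x,f)
x,f=best; print(x[:2],np.degrees(x[2])%360,f,m.sum()); overlay(p,x,'w12f.png',f=4)
c,a,t=wells(p['img'],m); cc,L=match(p,c,x,.032)
if len(cc)>6:
    T,e=pnp(p,cc,L); print(len(c),len(cc),e,world(p,T))
print([at_z(p,k,z).round(3) for k,z in(((330,310),.17),((318,250),.05))])
```

```text
[ 0.47918487 -0.30047055] 204.66758698701165 0.0651682281811049 5416
17 17 0.030511874762099055 (array([ 4.79442692e-01, -3.00774015e-01, -3.02903751e-04]), np.float64(-155.35608384691008), np.float64(0.5023673273283961))
[array([ 0.594, -0.341,  0.17 ]), array([ 0.609, -0.339,  0.05 ])]
```

View pics/w12f.png

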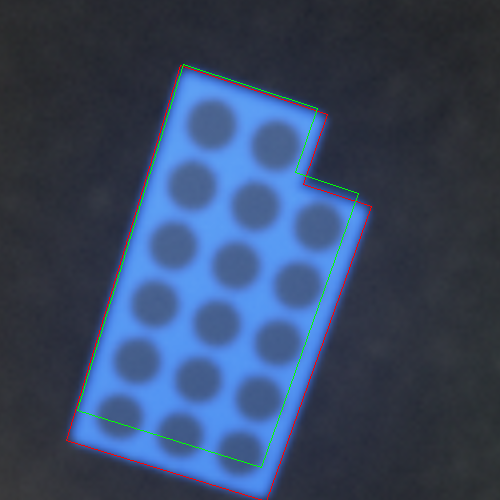

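The fit and PnP agree: (0.4794, −0.3008), heading 204.7°. I'll grip at yaw 24.7°, where the nearest bottle face is more than 25 mm from the fingers.

Run:
```python
from h import *
print(monitor.observe()['joint_pos'])
plan([.4794,-.3008,.13],24.65,n=4)
```

```text
[-6.99125429e-01  3.56648701e-01 -1.05153031e-01  1.10999958e+00
  1.96582932e-04  1.27704120e-01]
0 dp [2.95, 0.16, 0.1] dr [4.49, -0.0, -0.01]
1 dp [2.95, 0.17, 0.08] dr [4.49, -0.0, -0.01]
2 dp [2.95, 0.18, 0.07] dr [4.49, -0.0, -0.01]
3 dp [2.95, 0.18, 0.05] dr [4.49, -0.0, -0.01]
```

>>> send_rows([
  {"gripper": -1, "delta_pos": [2.9, 0.16, 0.1], "dr": [4.5, 0, 0]},
  {"gripper": -1, "delta_pos": [2.9, 0.17, 0.08], "dr": [4.5, 0, 0]},
  {"gripper": -1, "delta_pos": [2.9, 0.18, 0.07], "dr": [4.5, 0, 0]},
  {"gripper": -1, "delta_pos": [2.9, 0.18, 0.05], "dr": [4.5, 0, 0]},
  {"gripper": -1, "delta_pos": [0, 0, 0], "dr": [0, 0, 0]},
])

```text
time: 17.45
tool_pos: [0.4781, -0.2998, 0.1304]
orientation: [[-0.004, -0.418, 0.909], [0.003, 0.909, 0.418], [-1.0, 0.004, -0.002]]
contact_force: [-0.1, 0.6, -0.4]
width: 1.003
```

Run:
```python
from blue import *
s=monitor.observe(); print(s['time'],s['tool_pos'],s['width'])
p=shot('wrist'); save('w13.png',p['img'])
x0=[.4794,-.3008,np.radians(204.65)]; u=proj(p,[[*x0[:2],.032]])[0]
m,x,f=bluefit(p,u,x0); c,a,t=wells(p['img'],m); cc,L=match(p,c,x,.032); T,e=pnp(p,cc,L); W=world(p,T); print(len(cc),e,W)
plan([*W[0][:2],.008],W[1]%360-180,n=5)
```

```text
17.45 [ 0.47811355 -0.29982877  0.1304045 ] 1.0027695256900577
17 0.030739567068814956 (array([ 4.79611757e-01, -3.00498304e-01,  1.63766443e-04]), np.float64(-155.3323865574918), np.float64(0.269359516410036))
0 dp [2.48, -0.0, 0.01] dr [0.01, -0.01, -0.02]
1 dp [2.48, 0.0, 0.01] dr [0.01, -0.01, -0.02]
2 dp [2.48, 0.0, 0.01] dr [0.01, -0.01, -0.02]
3 dp [2.48, 0.0, 0.01] dr [0.01, -0.01, -0.02]
4 dp [2.48, 0.0, 0.01] dr [0.01, -0.01, -0.02]
```

View pics/w13.png

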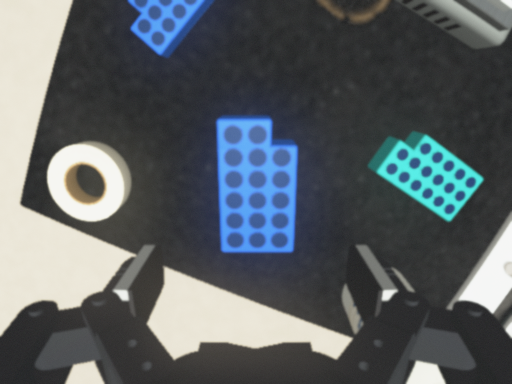

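The blue plate is aligned between the fingers at (257,185). I'll descend and grip.

>>> send_rows([
  {"gripper": -1, "delta_pos": [3.0, 0, 0.05], "dr": [0, 0, 0]},
  {"gripper": -1, "delta_pos": [3.0, 0, 0], "dr": [0, 0, 0]},
  {"gripper": -1, "delta_pos": [3.0, 0, 0], "dr": [0, 0, 0]},
  {"gripper": -1, "delta_pos": [2.0, 0, 0], "dr": [0, 0, 0]},
  {"gripper": -1, "delta_pos": [1.3, 0, 0], "dr": [0, 0, 0]},
  {"gripper": -1, "delta_pos": [0, 0, 0], "dr": [0, 0, 0]},
  {"gripper": 1, "delta_pos": [0, 0, 0], "dr": [0, 0, 0]},
  {"gripper": 1, "delta_pos": [0, 0, 0], "dr": [0, 0, 0]},
  {"gripper": 1, "delta_pos": [0, 0, 0], "dr": [0, 0, 0]},
  {"gripper": 1, "delta_pos": [0, 0, 0], "dr": [0, 0, 0]},
  {"gripper": 1, "delta_pos": [0, 0, 0], "dr": [0, 0, 0]},
  {"gripper": 1, "delta_pos": [0, 0, 0], "dr": [0, 0, 0]},
  {"gripper": 1, "delta_pos": [-1.0, 0, 0], "dr": [0, 0, 0]},
  {"gripper": 1, "delta_pos": [-2.5, 0, 0], "dr": [0, 0, 0]},
  {"gripper": 1, "delta_pos": [-4.0, 0, 0], "dr": [0, 0, 0]},
  {"gripper": 1, "delta_pos": [-4.5, 0, 0], "dr": [0, 0, 0]},
  {"gripper": 1, "delta_pos": [-4.0, 0, 0], "dr": [0, 0, 0]},
  {"gripper": 1, "delta_pos": [-1.0, 0, 0], "dr": [0, 0, 0]},
  {"gripper": 1, "delta_pos": [0, 0, 0], "dr": [0, 0, 0]},
])

```text
time: 19.88
tool_pos: [0.4797, -0.3021, 0.1795]
orientation: [[0.0, -0.415, 0.91], [-0.0, 0.91, 0.415], [-1.0, -0.001, 0.0]]
contact_force: [-0.4, 0.7, -1.6]
width: 0.708
```

```bash
cat > hand.py <<'E'
from blue import *
def inhand(p,sgn):
    """blue plate in hand: image left = +x of plate if sgn=-1 , top = -y"""
    hsv=cv2.cvtColor(p['img'],cv2.COLOR_RGB2HSV)
    m=(hsv[...,0]>100)&(hsv[...,0]<130)&(hsv[...,1]>90)&(hsv[...,2]>50)
    m[320:]=0
    mask=cv2.morphologyEx(component(m,(256,195)).astype(np.uint8),cv2.MORPH_CLOSE,np.ones((41,41)))>0
    c,a,t=wells(p['img'],mask); return mask,c,a
E
python3 - <<'E'
from hand import *
import pickle
s=monitor.observe(); print(s['time'],s['tool_pos'],s['width'],s['contact_force'],s['joint_pos'])
p=shot('wrist'); save('w14.png',p['img']); pickle.dump(p,open('w14.pkl','wb'))
m,c,a=inhand(p,-1); print(len(c),c.round(1).tolist(),a)
plan([.541,-.047,.19],179.4,n=17)
E
```

```text
19.875 [ 0.47970901 -0.30211253  0.17946467] 0.7083024370859738 [-0.40960777  0.72638206 -1.64782412] [-6.92205466e-01  3.95420012e-01 -2.28785362e-01  9.45924839e-01
 -3.47509173e-05  4.50296111e-01]
11 [[207.0, 167.2], [254.7, 167.1], [300.3, 208.9], [209.2, 209.1], [254.7, 209.1], [298.4, 247.0], [211.3, 247.2], [254.7, 247.2], [213.2, 281.9], [254.8, 281.9], [296.4, 281.8]] [7669 7400 7419 7307 7178 7096 7028 7017 6548 6601 6576]
0 dp [-0.07, 1.21, 0.95] dr [-9.11, 0.01, -0.0]
1 dp [-0.07, 1.05, 1.13] dr [-9.11, 0.01, -0.0]
2 dp [-0.07, 0.85, 1.28] dr [-9.11, 0.01, -0.0]
3 dp [-0.07, 0.64, 1.4] dr [-9.11, 0.01, -0.0]
4 dp [-0.07, 0.41, 1.49] dr [-9.11, 0.01, -0.0]
5 dp [-0.07, 0.17, 1.53] dr [-9.11, 0.01, -0.0]
6 dp [-0.07, -0.08, 1.54] dr [-9.11, 0.01, -0.0]
7 dp [-0.07, -0.32, 1.51] dr [-9.11, 0.01, -0.0]
8 dp [-0.07, -0.55, 1.44] dr [-9.11, 0.01, -0.0]
9 dp [-0.07, -0.78, 1.33] dr [-9.11, 0.01, -0.0]
10 dp [-0.07, -0.98, 1.19] dr [-9.11, 0.01, -0.0]
11 dp [-0.07, -1.15, 1.02] dr [-9.11, 0.01, -0.0]
12 dp [-0.07, -1.3, 0.83] dr [-9.11, 0.01, -0.0]
13 dp [-0.07, -1.41, 0.61] dr [-9.11, 0.01, -0.0]
14 dp [-0.07, -1.49, 0.38] dr [-9.11, 0.01, -0.0]
15 dp [-0.07, -1.54, 0.14] dr [-9.11, 0.01, -0.0]
16 dp [-0.07, -1.54, -0.11] dr [-9.11, 0.01, -0.0]
```

View pics/w14.png

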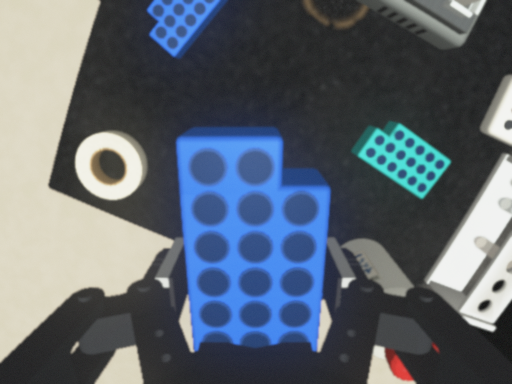

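Held well: width 0.71, notch at the far right end in view. I'll carry it over the nest with a +155° turn.

>>> send_rows([
  {"gripper": 1, "delta_pos": [-0.3, 1.2, 0.95], "dr": [-9.1, 0, 0]},
  {"gripper": 1, "delta_pos": [-0.3, 1.05, 1.1], "dr": [-9.1, 0, 0]},
  {"gripper": 1, "delta_pos": [-0.3, 0.85, 1.3], "dr": [-9.1, 0, 0]},
  {"gripper": 1, "delta_pos": [-0.1, 0.65, 1.4], "dr": [-9.1, 0, 0]},
  {"gripper": 1, "delta_pos": [0, 0.4, 1.5], "dr": [-9.1, 0, 0]},
  {"gripper": 1, "delta_pos": [0, 0.15, 1.5], "dr": [-9.1, 0, 0]},
  {"gripper": 1, "delta_pos": [0, -0.1, 1.5], "dr": [-9.1, 0, 0]},
  {"gripper": 1, "delta_pos": [0, -0.3, 1.5], "dr": [-9.1, 0, 0]},
  {"gripper": 1, "delta_pos": [0, -0.55, 1.4], "dr": [-9.1, 0, 0]},
  {"gripper": 1, "delta_pos": [0, -0.8, 1.3], "dr": [-9.1, 0, 0]},
  {"gripper": 1, "delta_pos": [0, -1.0, 1.2], "dr": [-9.1, 0, 0]},
  {"gripper": 1, "delta_pos": [0, -1.15, 1.0], "dr": [-9.1, 0, 0]},
  {"gripper": 1, "delta_pos": [0, -1.3, 0.8], "dr": [-9.1, 0, 0]},
  {"gripper": 1, "delta_pos": [0, -1.4, 0.6], "dr": [-9.1, 0, 0]},
  {"gripper": 1, "delta_pos": [0, -1.5, 0.4], "dr": [-9.1, 0, 0]},
  {"gripper": 1, "delta_pos": [0, -1.55, 0.15], "dr": [-9.1, 0, 0]},
  {"gripper": 1, "delta_pos": [0, -1.55, -0.1], "dr": [-9.1, 0, 0]},
  {"gripper": 1, "delta_pos": [0, 0, 0], "dr": [0, 0, 0]},
  {"gripper": 1, "delta_pos": [0, 0, 0], "dr": [0, 0, 0]},
])

```text
time: 22.3
tool_pos: [0.5416, -0.0493, 0.1881]
orientation: [[-0.002, -0.016, -1.0], [0.0, -1.0, 0.016], [-1.0, -0.0, 0.002]]
contact_force: [-0.2, 0.4, -1.6]
width: 0.709
```

Run:
```python
from hand import *
import pickle
s=monitor.observe(); print(s['time'],s['tool_pos'],s['width'],s['contact_force'],np.degrees(np.arctan2(s['orientation'][1,2],s['orientation'][0,2])))
p=shot('wrist'); save('w15.png',p['img']); pickle.dump(p,open('w15.pkl','wb'))
plan([.541,-.047,.12],179.4,n=3)
```

```text
22.3 [ 0.54162844 -0.04931183  0.18809656] 0.7092457944396287 [-0.20452775  0.38814619 -1.64238954] 179.1052708842932
0 dp [2.28, -0.08, 0.02] dr [-0.1, 0.03, -0.0]
1 dp [2.28, -0.08, 0.03] dr [-0.1, 0.03, -0.0]
2 dp [2.28, -0.08, 0.03] dr [-0.1, 0.03, -0.0]
```

View pics/w15.png

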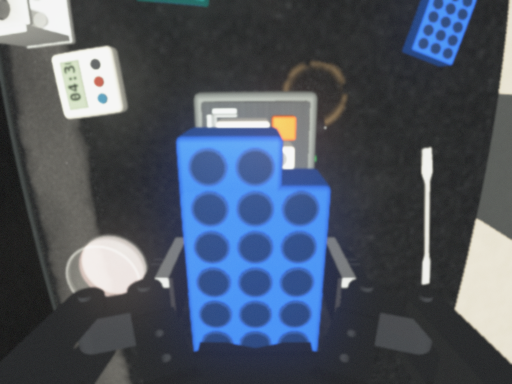

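The wrist view shows the blue plate over the nest with its notch on the key side (key at (284,127)), and a sliver of white visible below. I'll lower to about 15 mm above the white plate and measure relative to it.

>>> send_rows([
  {"gripper": 1, "delta_pos": [2.5, -0.2, 0.07], "dr": [-0.3, 0, 0]},
  {"gripper": 1, "delta_pos": [2.5, 0, 0], "dr": [0, 0, 0]},
  {"gripper": 1, "delta_pos": [2.0, 0, 0], "dr": [0, 0, 0]},
  {"gripper": 1, "delta_pos": [1.0, 0, 0], "dr": [0, 0, 0]},
  {"gripper": 1, "delta_pos": [0, 0, 0], "dr": [0, 0, 0]},
  {"gripper": 1, "delta_pos": [0, 0, 0], "dr": [0, 0, 0]},
])

```text
time: 23.1
tool_pos: [0.5424, -0.0474, 0.11]
orientation: [[0.001, -0.008, -1.0], [-0.0, -1.0, 0.008], [-1.0, 0.0, -0.001]]
contact_force: [-0.1, 0.1, -1.7]
width: 0.708
```

```bash
cat > rel.py <<'E'
from hand import *
def relmeas(name):
    s=monitor.observe(); print(s['time'],s['tool_pos'],s['width'],s['contact_force'].round(1),np.degrees(np.arctan2(s['orientation'][1,2],s['orientation'][0,2])))
    p=shot('wrist'); save(name+'.png',p['img'])
    m,c,a=inhand(p,-1)
    cols=np.searchsorted([231,278],c[:,0]); rows=np.searchsorted([188,228,265,300],c[:,1])
    L=np.c_[-(cols-1)*.0186,YS[rows]]
    k=rows<4; T,e=pnp(p,c[k],L[k]); print(k.sum(),round(e,3),'blue in tool',(T[:3,3]*1000).round(2),'world',world(p,T))
    q=np.array([(T@[x,y,0,1])[:3] for x,y in P])   # bottom outline in tool frame
    t2=np.array([(T@[x,y,.032,1])[:3] for x,y in P])
    A=np.eye(4);A[:3,:3]=p['R'];A[:3,3]=p['t']
    tow=lambda q:q@A[:3,:3].T+A[:3,3]
    im=cv2.resize(p['img'],None,fx=4,fy=4,interpolation=cv2.INTER_CUBIC)
    dr=lambda w,c_:cv2.polylines(im,[np.round((proj(p,w)+.5)*4-.5).astype(np.int32)],True,c_,1)
    dr(tow(q),(255,255,0)); dr(tow(t2),(255,0,0))
    # predicted blue outline if lowered vertically on to white: at z .082 and .05
    W=tow(q); 
    for z,col in((.082,(0,255,0)),):
        V=W.copy(); V[:,2]=z; dr(V,col)
    save(name+'c.png',im[300:780,640:1360])
    return p,T
E
python3 - <<'E'
from rel import *
import pickle
p,T=relmeas('w16'); pickle.dump((p,T),open('w16.pkl','wb'))
E
```

```text
23.1 [ 0.54235175 -0.04735106  0.11004461] 0.7077326377027151 [-0.1  0.1 -1.7] 179.5134344968474
11 0.036 blue in tool [10.68  4.72 -0.26] world (array([ 0.54258967, -0.05207556,  0.09936894]), np.float64(-0.4315401395800683), np.float64(0.7351077371868382))
```

View pics/w16c.png

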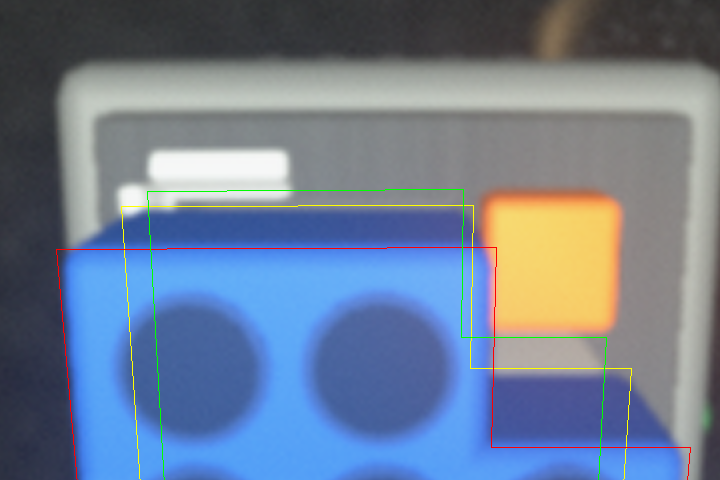

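PnP puts blue at (0.5426, −0.0521) against white at (0.5408, −0.0472). The picture agrees: white's notch top edge is hidden below blue's, so blue is too far to −y. I'll shift blue +4.9 mm in y and −1.8 mm in x.

>>> send_rows([
  {"gripper": 1, "delta_pos": [0, -0.49, 0.18], "dr": [0.1, 0, 0]},
  {"gripper": 1, "delta_pos": [0, 0, 0], "dr": [0, 0, 0]},
  {"gripper": 1, "delta_pos": [0, 0, 0], "dr": [0, 0, 0]},
  {"gripper": 1, "delta_pos": [0, 0, 0], "dr": [0, 0, 0]},
])

```text
time: 23.65
tool_pos: [0.5401, -0.0422, 0.1094]
orientation: [[0.0, -0.01, -1.0], [-0.0, -1.0, 0.01], [-1.0, 0.0, -0.0]]
contact_force: [0.3, -0.1, -1.5]
width: 0.715
```

Run:
```python
from rel import *
import pickle
p,T=relmeas('w17'); pickle.dump((p,T),open('w17.pkl','wb'))
```

```text
23.65 [ 0.54005029 -0.04215391  0.10936388] 0.7149636824560789 [ 0.3 -0.1 -1.5] 179.44388855870142
11 0.052 blue in tool [10.71  4.74 -0.25] world (array([ 0.54025475, -0.04689756,  0.09865733]), np.float64(-0.49178288184980223), np.float64(0.7752378049949844))
```

View pics/w17c.png

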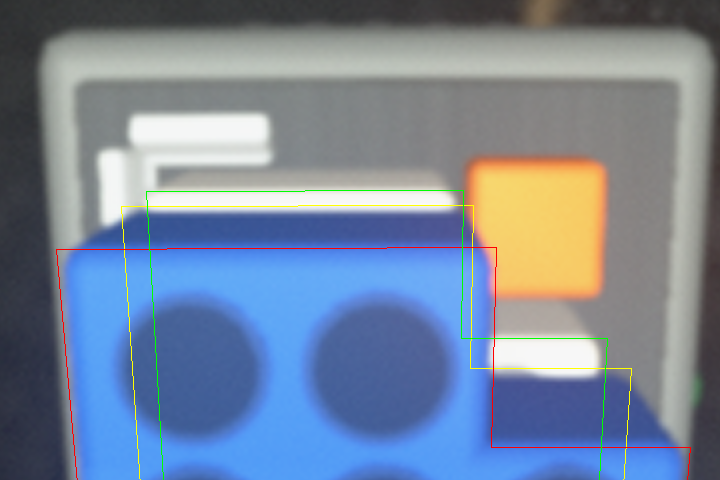

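Green, the predicted lowered outline, coincides with white's top edges at rows 190 and 338. Blue is in line, so I'll lower it.

>>> send_rows([
  {"gripper": 1, "delta_pos": [0.6, 0, 0], "dr": [0, 0, 0]},
  {"gripper": 1, "delta_pos": [0.5, 0, 0], "dr": [0, 0, 0]},
  {"gripper": 1, "delta_pos": [0.2, 0, 0], "dr": [0, 0, 0]},
  {"gripper": 1, "delta_pos": [0, 0, 0], "dr": [0, 0, 0]},
  {"gripper": 1, "delta_pos": [0, 0, 0], "dr": [0, 0, 0]},
])

```text
time: 24.32
tool_pos: [0.5401, -0.0422, 0.0964]
orientation: [[0.0, -0.01, -1.0], [-0.0, -1.0, 0.01], [-1.0, 0.0, -0.0]]
contact_force: [-0.0, 0.1, -2.2]
width: 0.708
```

Run:
```python
from rel import *
import pickle
p,T=relmeas('w18'); pickle.dump((p,T),open('w18.pkl','wb'))
```

```text
24.325 [ 0.54008252 -0.04216937  0.09636023] 0.7079355773985222 [-0.   0.1 -2.2] 179.43898745891232
11 0.052 blue in tool [10.76  4.72 -0.27] world (array([ 0.54030349, -0.04688995,  0.08560266]), np.float64(-0.5051569842283548), np.float64(0.7525156265777487))
```

View pics/w18c.png

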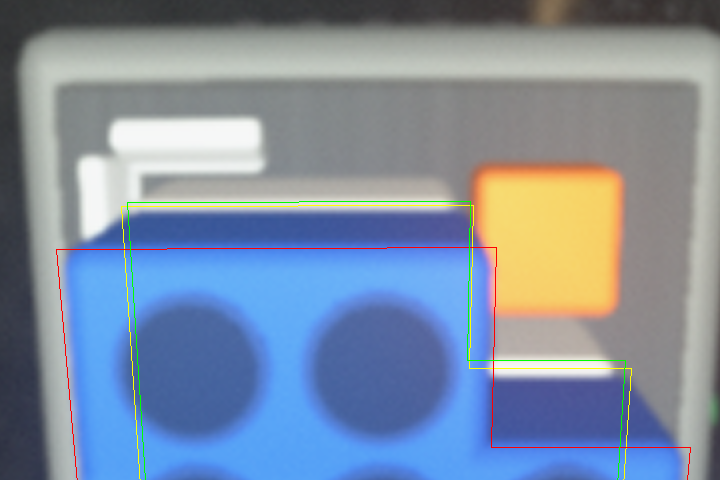

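Still aligned, within about 1 mm. I'll make the last few millimetres, then check the force.

>>> send_rows([
  {"gripper": 1, "delta_pos": [0.2, 0, 0], "dr": [0, 0, 0]},
  {"gripper": 1, "delta_pos": [0.1, 0, 0], "dr": [0, 0, 0]},
  {"gripper": 1, "delta_pos": [0.05, 0, 0], "dr": [0, 0, 0]},
  {"gripper": 1, "delta_pos": [0, 0, 0], "dr": [0, 0, 0]},
  {"gripper": 1, "delta_pos": [0, 0, 0], "dr": [0, 0, 0]},
])

```text
time: 25.0
tool_pos: [0.5399, -0.0422, 0.0929]
orientation: [[-0.0, -0.01, -1.0], [-0.0, -1.0, 0.01], [-1.0, 0.0, 0.0]]
contact_force: [-0.8, -0.4, 1.7]
width: 0.711
```

Run:
```python
from rel import *
p,T=relmeas('w19')
```

```text
25.0 [ 0.53991388 -0.0421583   0.09292549] 0.7106253366190065 [-0.8 -0.4  1.7] 179.4411152967957
11 0.051 blue in tool [10.81  4.65 -0.24] world (array([ 0.54010648, -0.04680918,  0.08211104]), np.float64(-0.49442225260636213), np.float64(0.6443844819882287))
```

View pics/w19c.png

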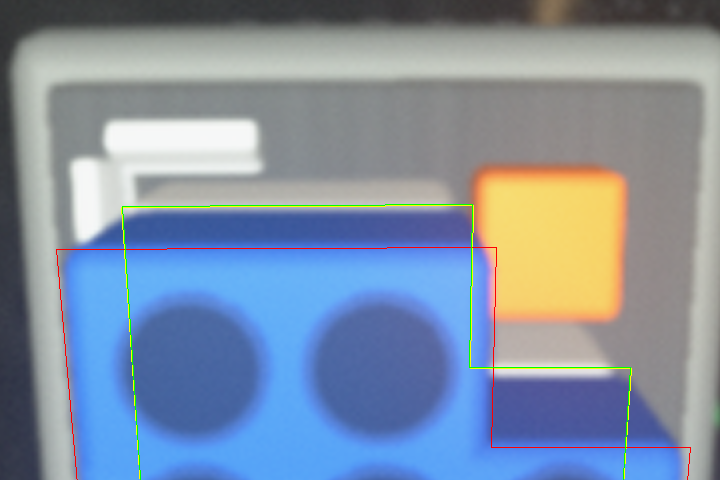

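In contact, with force swinging from −2 N to +1.7 N at z 82 mm. I'll release and rise.

>>> send_rows([
  {"gripper": 1, "delta_pos": [0.03, 0, 0], "dr": [0, 0, 0]},
  {"gripper": 1, "delta_pos": [0, 0, 0], "dr": [0, 0, 0]},
  {"gripper": -1, "delta_pos": [0, 0, 0], "dr": [0, 0, 0]},
  {"gripper": -1, "delta_pos": [0, 0, 0], "dr": [0, 0, 0]},
  {"gripper": -1, "delta_pos": [0, 0, 0], "dr": [0, 0, 0]},
  {"gripper": -1, "delta_pos": [0, 0, 0], "dr": [0, 0, 0]},
  {"gripper": -1, "delta_pos": [0, 0, 0], "dr": [0, 0, 0]},
  {"gripper": -1, "delta_pos": [-1.0, 0, 0], "dr": [0, 0, 0]},
  {"gripper": -1, "delta_pos": [-3.0, 0, 0], "dr": [0, 0, 0]},
  {"gripper": -1, "delta_pos": [-4.0, 0, 0], "dr": [0, 0, 0]},
  {"gripper": -1, "delta_pos": [-4.0, 0, 0], "dr": [0, 0, 0]},
  {"gripper": -1, "delta_pos": [-4.0, 0, 0], "dr": [0, 0, 0]},
  {"gripper": -1, "delta_pos": [0, 0, 0], "dr": [0, 0, 0]},
  {"gripper": -1, "delta_pos": [0, 0, 0], "dr": [0, 0, 0]},
])

```text
time: 26.8
tool_pos: [0.5397, -0.0421, 0.2524]
orientation: [[-0.0, -0.01, -1.0], [-0.0, -1.0, 0.01], [-1.0, 0.0, 0.0]]
contact_force: [-0.2, -0.1, -0.5]
width: 1.002
```

Run:
```python
from blue import *
s=monitor.observe(); print(s['time'],s['tool_pos'],s['width'],s['contact_force'])
p=shot('wrist'); img=p['img']
x0=[.5405,-.047,np.radians(-.5)]; u=proj(p,[[*x0[:2],.114]])[0]; ui=u.astype(int); print(u)
save('w20c.png',cv2.resize(img[ui[1]-110:ui[1]+110,ui[0]-110:ui[0]+110],None,fx=2.7,fy=2.7,interpolation=cv2.INTER_CUBIC))
hsv=cv2.cvtColor(img,cv2.COLOR_RGB2HSV); m=(hsv[...,0]>100)&(hsv[...,0]<130)&(hsv[...,1]>90)&(hsv[...,2]>50)
m=cv2.morphologyEx(component(m,u).astype(np.uint8),cv2.MORPH_CLOSE,np.ones((15,15)))>0
c,a,t=wells(img,m); cc,L=match(p,c,x0,.114); T,e=pnp(p,cc,L); print(len(c),len(cc),e,world(p,T))
for n in('scene','side'):
    q=shot(n); v=proj(q,[[.54,-.046,.08]])[0].astype(int); save(n+'20.png',cv2.resize(q['img'][v[1]-60:v[1]+50,v[0]-70:v[0]+70],None,fx=5,fy=5,interpolation=cv2.INTER_CUBIC))
    Wt=np.array([[.5408,-.0472,-.5]]);
```

```text
26.8 [ 0.53970089 -0.04209087  0.2523986 ] 1.0024816003109291 [-0.22499308 -0.12299585 -0.50379795]
[254.04787065 171.66675594]
17 17 0.02541823930158945 (array([ 0.540183  , -0.04662462,  0.08159398]), np.float64(-0.5294447372864627), np.float64(0.0811361142898637))
```

View pics/w20c.png

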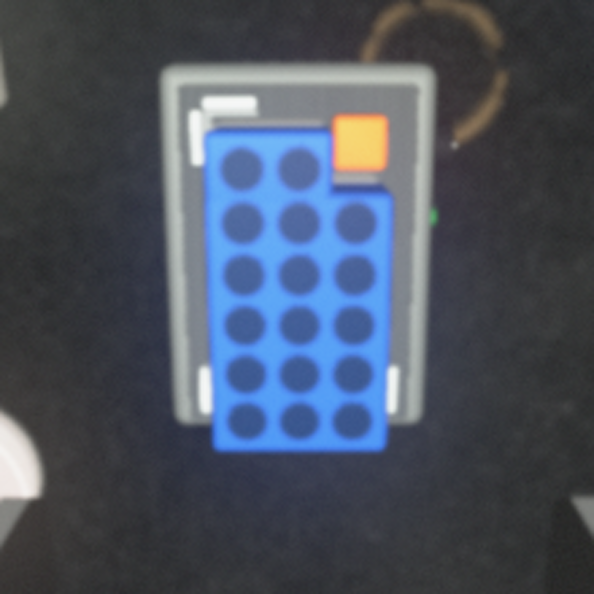

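View pics/side20.png

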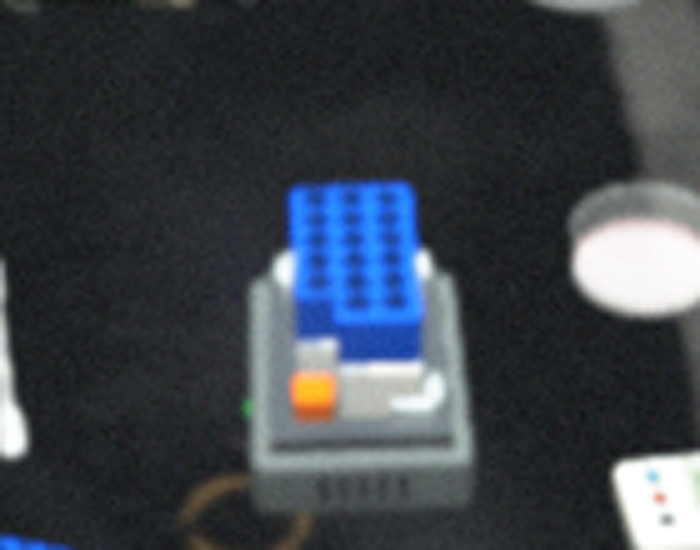

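View pics/scene20.png

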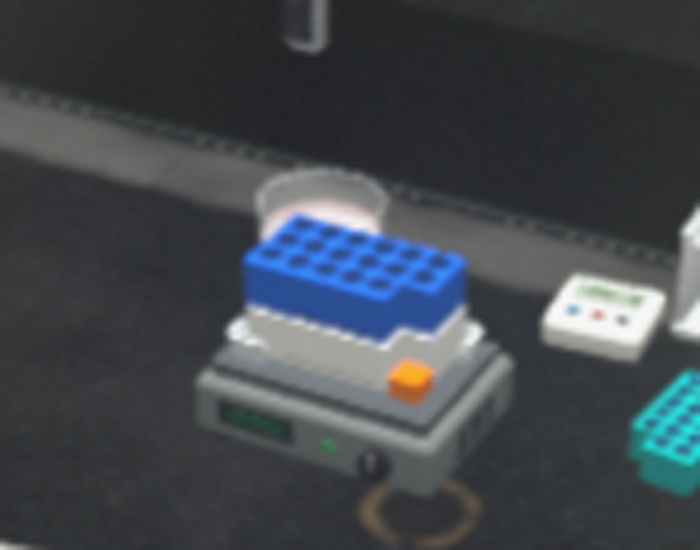

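All three views show the stack square. Blue is at (0.5402, −0.0466), z 81.6 mm, tilt 0.1°, under 1 mm from white's measured pose, and the notches are in line. Handing in.

Run:
```python
from bench import arm
print(arm.sign_off())
```

```text
the job is handed in; nothing more can be done
None
```

The plate shaker is loaded and the job was handed in at about 27 s. The white plate is seated in the nest with its notch round the orange key. The blue plate, the larger of the deep-blue ones, is stacked on it with the notches in line.

Last checks:
- **White plate:** underside at 50.3 mm (nest floor is 50 mm), tilt 0.3°, measured after release and before the blue plate went on. It was about 1 mm from the fitted nest centre.
- **Blue plate:** underside at 81.6 mm, tilt 0.1°, less than 1 mm and 0.1° off the white plate's last measured pose.
- **Arm and bystanders:** the gripper was open and about 14 cm clear above the stack. Nothing was seen to touch the timer, dish or bottle, but I did not measure their positions at the end.

Two measurements disagreed along the way:
- **Wrist camera:** its reported mounting shifted by 1–2 mm between pictures, so the final alignments were taken within single pictures.
- **In-hand tilt:** the blue plate read about 0.7° tilted in the gripper, but the last look after release showed it flat.

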